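Load the sloped conditioning stand with sample cartons and set its dial

TASK

Load the sample conditioning stand: first turn the dial of its control unit anticlockwise all the way back to the zero mark, then, with the dial left at zero, stack all the cardboard cartons on the sloped deck in one square column in the middle of its width, longest at the bottom and each one shorter than the one below, every one with its end leaning flat back against the backstop. When all are stacked, turn the dial clockwise until its pointer is right at the brass set-point tab. Leave the vials and the petri dish where they stand.

Things in the scene. Friction and masses are not known exactly. Their poses are not given: they have to be found in the camera images.
- deck: Fixed aluminium deck, 72 wide x 140 mm long, sloping 20 deg; at its low end (robot's left, +y, within 15 deg) a backstop plate 72 wide x 6 mm stands square to it, 106 mm high along z. Origin: mid-width on the corner line of deck surface and backstop face, 26 mm above the table; x up the slope, y across, z square to the deck. A carton of length L against the backstop has its middle at x = L/2.
- carton_a: Plain cardboard carton with a strip of paper tape round it lengthwise, the same on both faces (either may be up), 130 mm long (its x) x 44 mm wide (its y) x 30 mm high (its z), about 143 g, rigid and closed. Origin: centre of its underside. Lies flat on the table at the start. May be absent.
- carton_b: Plain cardboard carton with a strip of paper tape round it lengthwise, the same on both faces (either may be up), 108 mm long (its x) x 44 mm wide (its y) x 30 mm high (its z), about 119 g, rigid and closed. Origin: centre of its underside. Lies flat on the table at the start. May be absent.
- carton_c: Plain cardboard carton with a strip of paper tape round it lengthwise, the same on both faces (either may be up), 86 mm long (its x) x 44 mm wide (its y) x 30 mm high (its z), about 95 g, rigid and closed. Origin: centre of its underside. Lies flat on the table at the start. May be absent.
- carton_d: Plain cardboard carton with a strip of paper tape round it lengthwise, the same on both faces (either may be up), 64 mm long (its x) x 44 mm wide (its y) x 30 mm high (its z), about 70 g, rigid and closed. Origin: centre of its underside. Lies flat on the table at the start. May be absent.
- carton_a_mid (a point): Middle of the 130 mm carton, 15 mm above its underside.
- carton_b_mid (a point): Middle of the 108 mm carton, 15 mm above its underside.
- carton_c_mid (a point): Middle of the 86 mm carton, 15 mm above its underside.
- carton_d_mid (a point): Middle of the 64 mm carton, 15 mm above its underside.
- control: Fixed grey control unit, 100 x 100 mm, top 55 mm above the table, dial in the middle of its top. Origin: centre of its underside, below the dial's vertical axis. The zero mark (longest, thickest tick of the scale) lies from the axis midway between this unit's -x and +y directions: toward the robot and to its left. Beware the tall electrode stand (up to 0.36 m) about 90 mm to its left.
- dial (a joint): Dial angle, rad: 0 with pointer on the zero mark (end stop), grows clockwise seen from above, other stop 4.72. Stays where left (0.06 N m friction). Round skirt 66 mm across, 12 mm high on the unit's top; on it a bar handle 52 long, 15 mm thick, its flat sides 67 to 94 mm above the table. The bar lies along the pointer line; a white line on the bar's top points to the pointer's end.
- pointer_tip (a point): Tip of the dial's white pointer, 41 mm from the dial's axis, 61 mm above the table; in line with the bar handle.
- set_tab (a point): Point just inside the set-point tab, 41 mm from the dial's axis at the pointer's height: the pointer tip meets it when set. The tab is a small brass block, 8 x 8 x 9 mm, standing on the thin steel ring round the dial; ring and tab are fixed, 1.6 to 4.0 rad clockwise of zero, different at each start.
- vial_clear: Bystander: small clear vial with a black cap, 27 mm across, 58 mm high. Origin: centre of its underside.
- vial_amber: Bystander: amber vial with a black cap, 35 mm across, 72 mm high. Origin: centre of its underside.
- dish: Bystander: clear petri dish lying flat, 67 mm across, 15 mm high. Origin: centre of its underside.

How it is judged:
On the way, in this order (a step that is already met when the one before it is completed fails the run):
1. the dial is back at zero (value of joint dial below 0.1 rad), for 0.2 s.
2. all cartons are stacked on the deck against the backstop, longest lowest, with the dial still at zero (value of joint dial below 0.1 rad and x of carton_a_mid in the frame of deck between 0.06 and 0.071 m and y of carton_a_mid in the frame of deck between -0.015 and 0.015 m and angle between the z axis of each of carton_a, carton_b, carton_c, carton_d and the z axis of deck, either way round below 0.09 rad and angle between the x axis of each of carton_a, carton_b, carton_c, carton_d and the x axis of deck, either way round below 0.1 rad and linear speed of each of carton_a, carton_b, carton_c, carton_d below 0.02 m/s and x of carton_b_mid in the frame of deck between 0.049 and 0.06 m and y of carton_b_mid in the frame of deck between -0.015 and 0.015 m and x of carton_c_mid in the frame of deck between 0.038 and 0.049 m and y of carton_c_mid in the frame of deck between -0.015 and 0.015 m and x of carton_d_mid in the frame of deck between 0.027 and 0.038 m and y of carton_d_mid in the frame of deck between -0.015 and 0.015 m and ((angle between carton_a's own z axis and vertical below 1.2 rad and z of carton_b_mid in the frame of carton_a above 0.025 m) or (angle between carton_a's own z axis and vertical above 1.9 rad and z of carton_b_mid in the frame of carton_a below -0.005 m)) and ((angle between carton_a's own z axis and vertical below 1.2 rad and z of carton_c_mid in the frame of carton_a above 0.025 m) or (angle between carton_a's own z axis and vertical above 1.9 rad and z of carton_c_mid in the frame of carton_a below -0.005 m)) and ((angle between carton_a's own z axis and vertical below 1.2 rad and z of carton_d_mid in the frame of carton_a above 0.025 m) or (angle between carton_a's own z axis and vertical above 1.9 rad and z of carton_d_mid in the frame of carton_a below -0.005 m)) and ((angle between carton_b's own z axis and vertical below 1.2 rad and z of carton_c_mid in the frame of carton_b above 0.025 m) or (angle between carton_b's own z axis and vertical above 1.9 rad and z of carton_c_mid in the frame of carton_b below -0.005 m)) and ((angle between carton_b's own z axis and vertical below 1.2 rad and z of carton_d_mid in the frame of carton_b above 0.025 m) or (angle between carton_b's own z axis and vertical above 1.9 rad and z of carton_d_mid in the frame of carton_b below -0.005 m)) and ((angle between carton_c's own z axis and vertical below 1.2 rad and z of carton_d_mid in the frame of carton_c above 0.025 m) or (angle between carton_c's own z axis and vertical above 1.9 rad and z of carton_d_mid in the frame of carton_c below -0.005 m))), for 0.2 s.
3. the dial's pointer is at the set-point tab (distance between pointer_tip and set_tab below 0.0045 m), for 0.2 s.
At the end, for the whole second after the job is handed in: All cartons present in one column on the deck, longest lowest, at rest: ends within 6 mm of the backstop, within 15 mm of the midline, flat within 0.09 rad, square within 0.10 rad; pointer tip within 4.5 mm (6 degrees) of the set-point (x of carton_a_mid in the frame of deck between 0.06 and 0.071 m and y of carton_a_mid in the frame of deck between -0.015 and 0.015 m and angle between the z axis of each of carton_a, carton_b, carton_c, carton_d and the z axis of deck, either way round below 0.09 rad and angle between the x axis of each of carton_a, carton_b, carton_c, carton_d and the x axis of deck, either way round below 0.1 rad and linear speed of each of carton_a, carton_b, carton_c, carton_d below 0.02 m/s and x of carton_b_mid in the frame of deck between 0.049 and 0.06 m and y of carton_b_mid in the frame of deck between -0.015 and 0.015 m and x of carton_c_mid in the frame of deck between 0.038 and 0.049 m and y of carton_c_mid in the frame of deck between -0.015 and 0.015 m and x of carton_d_mid in the frame of deck between 0.027 and 0.038 m and y of carton_d_mid in the frame of deck between -0.015 and 0.015 m and ((angle between carton_a's own z axis and vertical below 1.2 rad and z of carton_b_mid in the frame of carton_a above 0.025 m) or (angle between carton_a's own z axis and vertical above 1.9 rad and z of carton_b_mid in the frame of carton_a below -0.005 m)) and ((angle between carton_a's own z axis and vertical below 1.2 rad and z of carton_c_mid in the frame of carton_a above 0.025 m) or (angle between carton_a's own z axis and vertical above 1.9 rad and z of carton_c_mid in the frame of carton_a below -0.005 m)) and ((angle between carton_a's own z axis and vertical below 1.2 rad and z of carton_d_mid in the frame of carton_a above 0.025 m) or (angle between carton_a's own z axis and vertical above 1.9 rad and z of carton_d_mid in the frame of carton_a below -0.005 m)) and ((angle between carton_b's own z axis and vertical below 1.2 rad and z of carton_c_mid in the frame of carton_b above 0.025 m) or (angle between carton_b's own z axis and vertical above 1.9 rad and z of carton_c_mid in the frame of carton_b below -0.005 m)) and ((angle between carton_b's own z axis and vertical below 1.2 rad and z of carton_d_mid in the frame of carton_b above 0.025 m) or (angle between carton_b's own z axis and vertical above 1.9 rad and z of carton_d_mid in the frame of carton_b below -0.005 m)) and ((angle between carton_c's own z axis and vertical below 1.2 rad and z of carton_d_mid in the frame of carton_c above 0.025 m) or (angle between carton_c's own z axis and vertical above 1.9 rad and z of carton_d_mid in the frame of carton_c below -0.005 m)) and distance between pointer_tip and set_tab below 0.0045 m); the robot touches nothing.
It fails at once if a bystander (vial, petri dish) is moved more than 30 mm or tipped over (distance of any of vial_clear, vial_amber, dish from where it was at the start of the episode above 0.03 m or angle between any of vial_clear, vial_amber, dish's own z axis and vertical above 0.6 rad).
Of carton_a, carton_b, carton_c, carton_d only 3 to 4 are there at a start; the rules pass over those that are not, and their reading is None.
At some moment in a run one of carton_d may be knocked a few centimetres aside while the robot is not near it.
Once in a run the grip may slacken for a moment while it holds something.
It also fails if it takes over 210 s, if anything falls off the work surface, if the arm or the gripper's body presses on something with over 40 N, if the wrist force passes 120 N, or if a joint passes its speed limit or range.

ROBOT

A 6-joint arm with a two-finger parallel gripper is mounted at the origin on a cart in front of the work surface, level with it; the furniture and walls round the work are solid. World frame = base frame: x ahead of the robot, y to its left, z up, the work surface at z = 0. Lengths are in m, angles in rad, forces in N, time in s.
With the tool pointing down it reaches from about 0.4 to 0.825 m from the base axis. Payload 7 kg.
Tool frame: the origin (TCP) lies midway between the tips of the shut fingers; the grasp point (between the pads) lies 19 mm behind it; z points along the fingers, y is the direction in which the jaws open and shut (so a half turn about z gives the same grasp; the last joint's range is limited). The gripper opens to 88 mm and grips with 3 to 60 N. Pads are 19 mm wide; open, the fingers measure 130 mm over their backs; the gripper's body (78 mm by 193 mm) begins 47 mm behind the grasp point.
Start: joints at [-0.83, 0.359, 0.012, 0, -1.224, -0.288], TCP at [0.295, -0.607, 0.227] pointing down, gripper open.
Joint ranges: [-3.07, 3.07], [-1.43, 2.12], [-1.02, 1.25], [-3.03, 1.67], [-3.05, -0], [-3.03, 3.03]. Speed limits (rad/s): [2.39, 2.39, 3.01, 3.14, 3.14, 3.14].

INTERFACE

Orientations are given as [roll, pitch, yaw] about the fixed x, y, z axes, in that order (R = Rz(yaw) Ry(pitch) Rx(roll)).
In Python, from station import get_state, grab_frame, camera_info, job_done gives the robot as it stands. The module is installed in compiled form; this text tells all that it offers.
- The arm moves only by the shell command python3 -m inch 'ROWS' [FORCE]. ROWS is JSON, a list that holds one entry, the list of rows, each a list of 7 numbers: the shift along the tool's x, y, z normalised to -1 to 1, where 1 is 50 cm, then the turn, a rotation vector about the tool's x, y, z normalised to -1 to 1, where 1 is 180 degrees, then the closure, from 0 (fully open) to 1 (shut). A call has 1 to 20 rows; each row shifts and turns the commanded pose from where the row before left it, along the tool's axes as they then stand; what a row does not reach is not made up. A row lasts 1/10 s, in which the tool goes at most 50 mm and 8.59 degrees, less where a joint would pass 70% of its speed; a pose out of reach is approached as far as the arm can. A call with a number of a shift or a turn outside -1 to 1 is refused whole. A call with a gripper value outside its range is refused whole. The fingers move at their own pace and stop on an object; FORCE is the grip in N (left out, the last holds). Time passes only in rows, so rows that do not move let the fingers close. It gives the time, the measured TCP pose, the force and the opening at its end, in the units of the state.
- get_state(): the state, without advancing time (a new reading comes with each control period).
- grab_frame(name): name is "scene" or "top" or "wrist"; returns the picture (384x512x3 uint8, blue, green, red); there is no depth.
- camera_info(name): a dict with "vertical_fov" (degrees; the focal length in pixels is half the picture's height over the tangent of half this angle, whatever the lens; pixels are square), "cx", "cy" (the principal point, pixels), "R" (3x3) and "t" (3): a world point X has camera coordinates R X + t. Camera axes: x right, y down, z forward; pixel columns grow to the right and rows downward; lengths in m; the calibration is good to about 2 mm. A picture is of the moment at which its call begins: read the wrist's pose just before it. camera_info takes no time and is no camera call; for the wrist camera it gives the pose at the moment of the call.
- job_done(): hands the job in, once; it reports no verdict.
The state is a dict: "t": time; "q": joint angles; "qd": joint speeds; "joint_efforts": joint torques, N m; "eef_pos": TCP position; "ee_rot": TCP orientation; "force": force on the tool from outside, world axes, zero at the start; "moment": the same for the moment, N m; "width": finger opening in m.
Only numpy, scipy, OpenCV 4.12 (cv2) and the standard library are available. Lean on these libraries where they do the work, as an engineer would, in place of code of your own. Each camera call takes 0.05 s, during which the arm holds its last target.

## Working session

There is one attempt and no reset: what is moved stays moved. The work goes in short steps, Python scripts to look and compute and a shell command to move; the robot and the scene stay as the last step left them, time stands still between calls to the robot, and variables do not carry over. Pictures are saved under pics/ and viewed, and the job is handed in when it is done.

```bash
mkdir -p pics
cat > h.py <<'E'
import numpy as np, cv2
from station import get_state, grab_frame, camera_info, job_done
from scipy.spatial.transform import Rotation as Ro
def snap(n,f):
    im=grab_frame(n); cv2.imwrite('pics/'+f,im); return im
def K(ci):
    return 192/np.tan(np.radians(ci['vertical_fov'])/2)
def ray(ci,u,v,z):
    f=K(ci); R=np.array(ci['R']);t=np.array(ci['t'])
    d=R.T@np.array([(u-ci['cx'])/f,(v-ci['cy'])/f,1]); o=-R.T@t
    return o+d*(z-o[2])/d[2]
def proj(ci,X):
    c=np.array(ci['R'])@np.array(X)+np.array(ci['t']); f=K(ci)
    return np.array([ci['cx']+f*c[0]/c[2],ci['cy']+f*c[1]/c[2]])
E
python3 - <<'E'
from h import *
s=get_state(); print(s)
for n in ("scene","top","wrist"):
    im=snap(n,n+'0.png'); ci=camera_info(n); print(n,{k:np.round(v,3).tolist() for k,v in ci.items() if not isinstance(v,str)}, ci.keys())
    cv2.imwrite('pics/'+n+'0b.png',cv2.resize(im,(800,600),interpolation=cv2.INTER_CUBIC))
E
```

```text
{'t': 0.0, 'q': array([-8.29881149e-01,  3.59367353e-01,  1.10602820e-02, -3.68744019e-04,
       -1.22410548e+00, -2.88121322e-01]), 'qd': array([ 0.00050673, -0.00156147,  0.00154963, -0.00112185, -0.00082703,
        0.00104953]), 'joint_efforts': array([-1.56618033e-03, -5.82715523e+01,  2.93035895e+01,  6.99687347e+00,
        6.42518105e-03, -1.58084058e-04]), 'eef_pos': array([ 0.29507474, -0.60653672,  0.22563259]), 'ee_rot': array([ 3.13994454e+00, -1.26944468e-04, -2.68892427e+00]), 'force': array([ 0.8903159 , -0.24208064, -0.2611673 ]), 'moment': array([-0.01850974, -0.00658215,  0.02411188]), 'width': 0.08719209400609855}
scene {'vertical_fov': 56.056, 'cx': 255.227, 'cy': 194.614, 'R': [[-0.457, -0.889, 0.015], [-0.651, 0.323, -0.687], [0.606, -0.324, -0.727]], 't': [0.321, 0.357, 0.837]} dict_keys(['vertical_fov', 'cx', 'cy', 'R', 't'])
top {'vertical_fov': 42.075, 'cx': 249.804, 'cy': 192.126, 'R': [[0.007, -1.0, -0.008], [-0.996, -0.006, -0.091], [0.091, 0.008, -0.996]], 't': [0.124, 0.537, 1.752]} dict_keys(['vertical_fov', 'cx', 'cy', 'R', 't'])
wrist {'vertical_fov': 64.677, 'cx': 249.406, 'cy': 194.908, 'R': [[-0.437, 0.9, 0.001], [0.858, 0.416, 0.302], [0.272, 0.133, -0.953]], 't': [0.675, -0.039, 0.392]} dict_keys(['vertical_fov', 'cx', 'cy', 'R', 't'])
```

View pics/top0b.png

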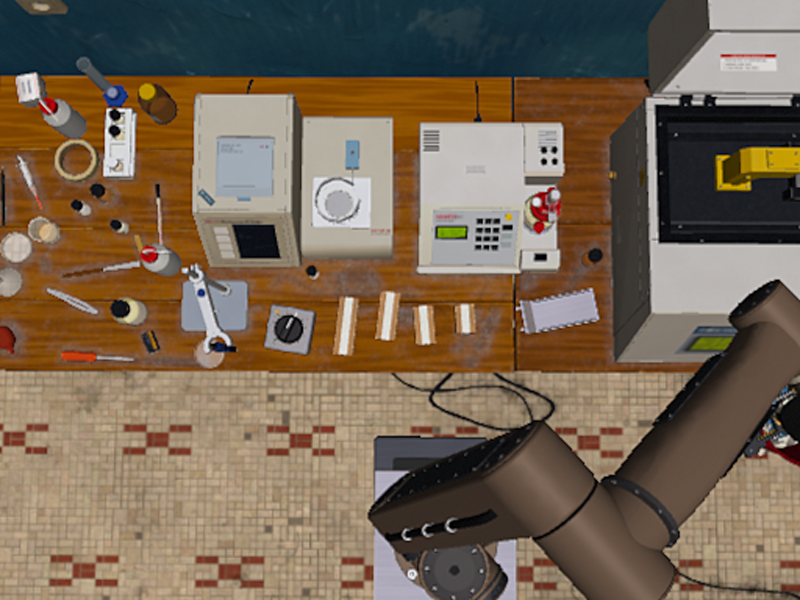

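View pics/scene0b.png

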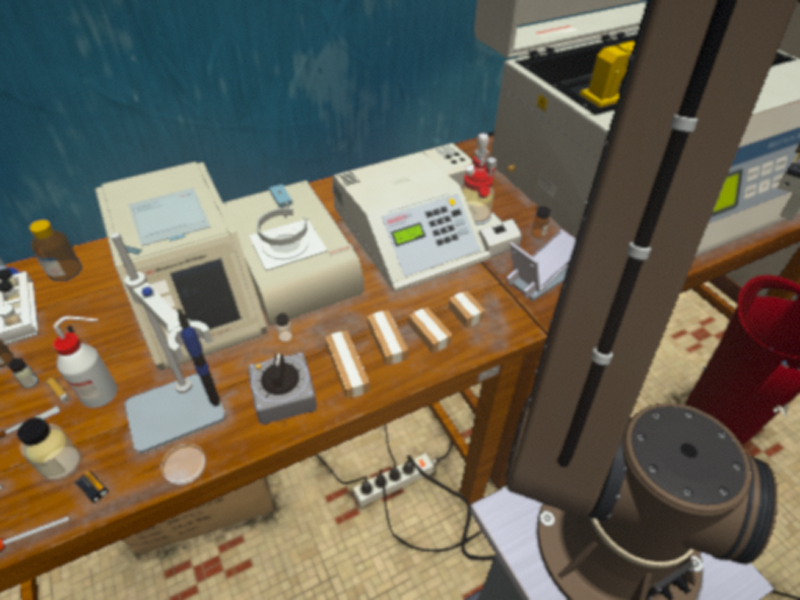

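View pics/wrist0b.png

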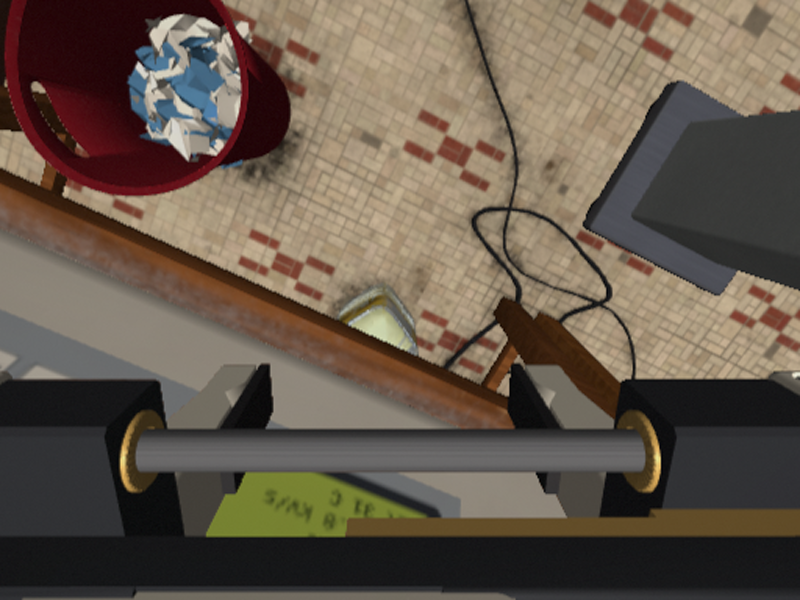

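The top view shows 4 cartons: (345,326), (387,316), (425,325) and (465,318) in 800-scale. The control unit is at (290,330), the deck at (560,312), the electrode stand at (210,310), the dish at (208,352), and the vials at (312,271) and (594,256). Next I'll measure these.

```bash
cat > meas.py <<'E'
from h import *
def cartons(im,ci,zt=0.03,roi=None,verbose=False):
    hsv=cv2.cvtColor(im,cv2.COLOR_BGR2HSV)
    return hsv
E
python3 - <<'E'
from h import *
im=cv2.imread('pics/top0.png'); ci=camera_info('top')
crop=im[170:245,160:400]; cv2.imwrite('pics/topcrop0.png',cv2.resize(crop,(792,248),interpolation=cv2.INTER_CUBIC))
hsv=cv2.cvtColor(im,cv2.COLOR_BGR2HSV)
for p in [(215,208),(221,208),(226,208),(200,190),(325,190),(330,200)]: print(p,hsv[p[1],p[0]],im[p[1],p[0]])
E
```

```text
(215, 208) [ 14 143 159] [ 70 113 159]
(221, 208) [ 26   8 221] [214 220 221]
(226, 208) [ 15 130 173] [ 85 128 173]
(200, 190) [ 14 200 121] [ 26  70 121]
(325, 190) [ 15 190 138] [ 35  85 138]
(330, 200) [ 15 235 114] [  9  61 114]
```

View pics/topcrop0.png

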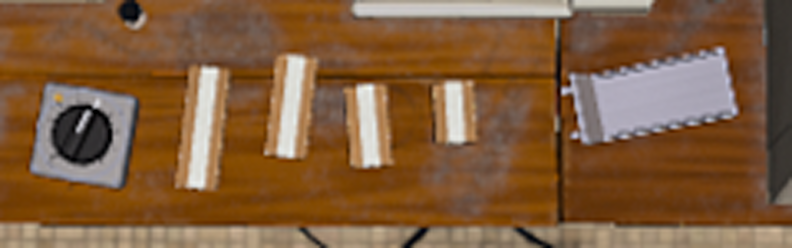

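```bash
cat > meas.py <<'E'
from h import *
def tapes(im,ci,zt,x0=0,x1=512,y0=0,y1=384,minA=40):
    hsv=cv2.cvtColor(im,cv2.COLOR_BGR2HSV)
    m=((hsv[...,1]<50)&(hsv[...,2]>165)).astype(np.uint8)
    mm=np.zeros_like(m); mm[y0:y1,x0:x1]=m[y0:y1,x0:x1]
    out=[]
    cs,_=cv2.findContours(mm,cv2.RETR_EXTERNAL,cv2.CHAIN_APPROX_NONE)
    for c in cs:
        if cv2.contourArea(c)<minA: continue
        b=cv2.boxPoints(cv2.minAreaRect(c))
        P=np.array([ray(ci,u,v,zt)[:2] for u,v in b])
        e1=P[1]-P[0]; e2=P[2]-P[1]
        L,W=np.linalg.norm(e1),np.linalg.norm(e2); e=e1
        if W>L: L,W=W,L; e=e2
        yaw=np.arctan2(e[1],e[0])%np.pi
        out.append((P.mean(0),L,W,yaw,b.mean(0)))
    return out
E
python3 - <<'E'
from meas import *
im=cv2.imread('pics/top0.png'); ci=camera_info('top')
for o in tapes(im,ci,0.03,205,315,180,235): print(np.round(o[0],4),round(o[1],4),round(o[2],4),round(np.degrees(o[3]),1),o[4])
for n,u,v,z in [('control',289/1.5625,330/1.5625,.055),('unit from crop',160+85/3.3,170+135/3.3,.06),('vial1',312/1.5625,271/1.5625,.058),('vial2',594/1.5625,256/1.5625,.07),('dish',208/1.5625,354/1.5625,.015),
 ('deck lowtop',160+592/3.3,170+108/3.3,.13),('deck hi l',160+722/3.3,170+48/3.3,.073),('deck hi r',160+738/3.3,170+115/3.3,.073),('bs t1',160+570/3.3,170+76/3.3,.125),('bs t2',160+588/3.3,170+143/3.3,.125)]:
    print(n,np.round(ray(ci,u,v,z),3))
E
```

```text
[ 0.4962 -0.0411] 0.0603 0.0177 179.9 [297.5 203.5]
[0.4817 0.0522] 0.088 0.0177 4.9 [271.12073 207.4483 ]
[0.4785 0.2301] 0.1295 0.0181 174.4 [220.88416 208.0427 ]
[0.5011 0.1356] 0.1075 0.0179 173.8 [247.60748 201.83617]
control [0.465 0.354 0.055]
unit from crop [0.466 0.35  0.06 ]
vial1 [0.598 0.304 0.058]
vial2 [ 0.634 -0.325  0.07 ]
dish [0.411 0.543 0.015]
deck lowtop [ 0.493 -0.172  0.13 ]
deck hi l [ 0.561 -0.319  0.073]
deck hi r [ 0.491 -0.334  0.073]
bs t1 [ 0.526 -0.151  0.125]
bs t2 [ 0.458 -0.169  0.125]
```

```bash
cat >> h.py <<'E'
def Rm(s=None):
    s=s or get_state(); return Ro.from_euler('xyz',s['ee_rot'])
def plan(pos=None,rot=None):
    """shift in tool axes as they stand now, (units of 0.5 m), and rotvec in tool axes (units of pi)"""
    s=get_state(); R=Rm(s)
    print('t',round(s['t'],2),'pos',np.round(s['eef_pos'],4),'rot',np.round(s['ee_rot'],3),'w',round(s['width'],4),'F',np.round(s['force'],1),'q',np.round(s['q'],2))
    if pos is not None:
        d=np.array(pos)-s['eef_pos']; sh=R.inv().apply(d)/0.5
        print('shift total',np.round(sh,4),'rows@40mm',round(np.linalg.norm(d)/0.04,1))
    if rot is not None:
        T=rot if isinstance(rot,Ro) else Ro.from_euler('xyz',rot)
        rv=(R.inv()*T).as_rotvec()/np.pi
        print('turn total',np.round(rv,4),'rows',round(np.linalg.norm(rv)/0.045,1))
E
python3 - <<'E'
from h import *
ci=camera_info('wrist'); R=np.array(ci['R']); c=-R.T@np.array(ci['t']); s=get_state(); T=Rm(s)
print('cam in tool',T.inv().apply(c-s['eef_pos']),'fwd in tool',T.inv().apply(R[2]),'right',T.inv().apply(R[0]))
plan([0.40,0.30,0.40],[np.pi,0,-np.pi/2])
E
python3 -m inch '[[[0,0,-0.06,0,0,0,0],[0,0,-0.08,0,0,0,0],[0,0,-0.08,0,0,0,0],[0,0,-0.08,0,0,0,0],[0,0,-0.05,0,0,0,0]]]'
python3 -c "
from h import *
plan([0.34,0.35,0.40],[np.pi,0,np.pi])"
```

```text
cam in tool [ 0.08233923 -0.00071915 -0.15875882] fwd in tool [-3.02546798e-01 -8.51921866e-04  9.53134151e-01] right [-9.18970783e-04  9.99999396e-01  6.02107986e-04]
t 0.15 pos [ 0.2951 -0.6066  0.2259] rot [ 3.14  -0.    -2.689] w 0.0875 F [ 0.4  0.  -1.1] q [-0.83  0.36  0.01 -0.   -1.22 -0.29]
shift total [-0.9818  1.5393 -0.3465] rows@40mm 23.2
turn total [ 4.000e-04  2.000e-04 -3.559e-01] rows 7.9
t: 0.65
eef_pos: [0.2952, -0.6073, 0.405]
ee_rot: [-3.138, 0.0, -2.689]
force: [0.0, -1.3, 1.3]
width: 0.0877
t 0.65 pos [ 0.2952 -0.6073  0.405 ] rot [-3.138  0.    -2.689] w 0.0877 F [ 0.  -1.3  1.3] q [-0.83  0.31  0.33  0.   -1.59 -0.29]
shift total [-0.9181  1.6826  0.0047] rows@40mm 24.0
turn total [-0.001   0.0003  0.1441] rows 3.2
```

```bash
python3 -m inch '[[[-0.067,0.0355,0,0,0,0,0],[-0.067,0.0355,0,0,0,0,0],[-0.067,0.0355,0,0,0,0,0],[-0.067,0.0355,0,0,0,0,0],[-0.067,0.0355,0,0,0,0,0],[-0.067,0.0355,0,0,0,0,0],[-0.067,0.0355,0,0,0,0,0],[-0.067,0.0355,0,0,0,0,0],[-0.067,0.0355,0,0,0,0,0],[-0.067,0.0355,0,0,0,0,0],[0,0,0,0,0,0,0]]]'
python3 - <<'E'
from h import *
im=snap('wrist','w1.png')
ci=camera_info('wrist'); np.savez('w1.npz',**ci)
plan([0.49,0.33,0.405],[np.pi,0,np.pi])
E
```

```text
t: 1.75
eef_pos: [0.5209, -0.2976, 0.4007]
ee_rot: [3.14, -0.0, -2.685]
force: [0.4, -0.5, -0.7]
width: 0.0873
t 1.8 pos [ 0.5199 -0.2989  0.4009] rot [ 3.141e+00 -1.000e-03 -2.686e+00] w 0.0878 F [-0.1 -0.5 -0. ] q [-0.2   0.18  0.15 -0.   -1.55 -0.92]
shift total [-0.5001  1.1557 -0.0074] rows@40mm 15.7
turn total [ 0.0002 -0.0002  0.1451] rows 3.2
```

View pics/w1.png

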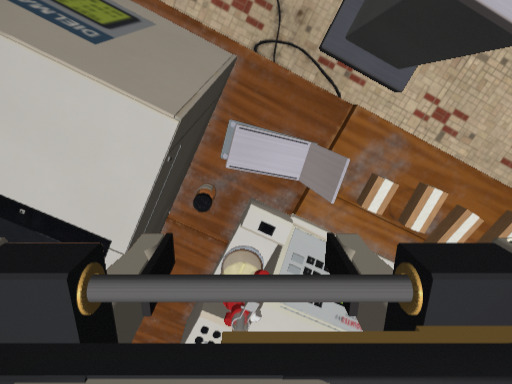

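The wrist view shows the deck at about (268,152), with its backstop at about (325,170), the vial at (203,198), and the cartons to the right. Next I move to the dial.

```bash
python3 -m inch '[[[-0.0313,0.0722,0,0,0,0,0],[-0.0313,0.0722,0,0,0,0,0],[-0.0313,0.0722,0,0,0,0,0],[-0.0313,0.0722,0,0,0,0,0],[-0.0313,0.0722,0,0,0,0,0],[-0.0313,0.0722,0,0,0,0,0],[-0.0313,0.0722,0,0,0,0,0],[-0.0313,0.0722,0,0,0,0,0],[-0.0313,0.0722,0,0,0,0,0],[-0.0313,0.0722,0,0,0,0,0],[-0.0313,0.0722,0,0,0,0,0],[-0.0313,0.0722,0,0,0,0,0],[-0.0313,0.0722,0,0,0,0,0],[-0.0313,0.0722,0,0,0,0,0],[-0.0313,0.0722,0,0,0,0,0],[-0.0313,0.0722,0,0,0,0,0]]]'
python3 -m inch '[[[0,0,0.04,0,0,0.045,0],[0,0,0.04,0,0,0.045,0],[0,0,0.04,0,0,0.045,0],[0,0,0.02,0,0,0.01,0],[0,0,0,0,0,0,0]]]'
python3 - <<'E'
from h import *
im=snap('wrist','w2.png')
ci=camera_info('wrist'); np.savez('w2.npz',**ci)
plan([0.50,0.35,0.30],[np.pi,0,np.pi])
cv2.imwrite('pics/w2b.png',cv2.resize(im,(800,600),interpolation=cv2.INTER_CUBIC))
E
```

```text
t: 3.4
eef_pos: [0.4914, 0.3288, 0.4017]
ee_rot: [-3.142, 0.0, -2.69]
force: [0.7, -0.4, -0.0]
width: 0.0875
t: 3.9
eef_pos: [0.4911, 0.3269, 0.3298]
ee_rot: [-3.139, -0.002, 3.138]
force: [0.4, -0.1, 0.8]
width: 0.0875
t 3.95 pos [0.4916 0.3272 0.3311] rot [-3.140e+00 -1.000e-03  3.139e+00] w 0.0878 F [ 0.9  0.8 -0. ] q [ 0.92  0.17 -0.01  0.   -1.39 -2.49]
shift total [-0.0168  0.0457  0.0622] rows@40mm 1.0
turn total [-0.0004 -0.0002 -0.0008] rows 0.0
```

View pics/w2b.png

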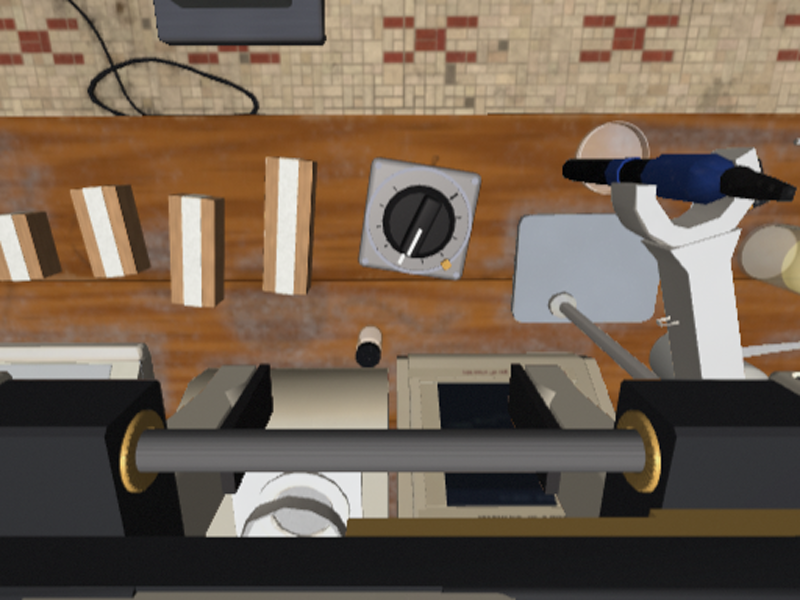

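Run:
```python
from h import *
im=cv2.imread('pics/w2.png')
c=im[90:190,220:320]
cv2.imwrite('pics/w2c.png',cv2.resize(c,(600,600),interpolation=cv2.INTER_CUBIC))
```

```text
(no output)
```

View pics/w2c.png

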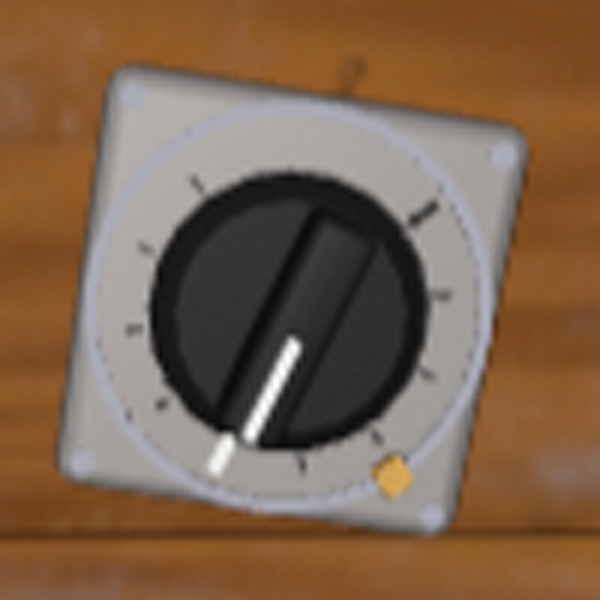

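Run:
```python
from h import *
ci=dict(np.load('w2.npz'))
W=lambda u,v,z: ray(ci,220+u/6-0.5,90+v/6-0.5,z)
C=[W(u,v,.055) for u,v in [(115,66),(527,130),(443,535),(58,480)]]
P=np.array(C); print(np.round(P,4)); o=P.mean(0); print('ctr',o)
for a,b in ((0,1),(1,2),(2,3),(3,0)): d=P[b]-P[a]; print(np.linalg.norm(d),np.degrees(np.arctan2(d[1],d[0])))
def az(u,v,z):
    p=W(u,v,z)-o; return np.degrees(np.arctan2(p[1],p[0])),np.hypot(*p[:2])
for n,u,v,z in [('zero',424,214,.055),('ptr tip',215,474,.061),('ptr near',232,436,.061),('tab',394,477,.063),('tabtop',394,470,.066)]: print(n,az(u,v,z))
a=W(292,342,.094);b=W(251,438,.094);d=b-a;print('line az',np.degrees(np.arctan2(d[1],d[0])),a,b)
```

```text
[[0.4118 0.3115 0.055 ]
 [0.4262 0.4063 0.055 ]
 [0.5225 0.3908 0.055 ]
 [0.5084 0.2962 0.055 ]]
ctr [0.4672304  0.35122129 0.055     ]
0.09587276484514705 81.35843473336152
0.09749368854028596 -9.13116246218263
0.09564721791661969 -98.50308153368759
0.09772319473688106 171.00239453973987
zero (np.float64(124.63183591108255), np.float64(0.038946217884798656))
ptr tip (np.float64(-23.556638618980696), np.float64(0.04189309228576094))
ptr near (np.float64(-23.55245213519726), np.float64(0.031786616034195574))
tab (np.float64(33.929907457942356), np.float64(0.04678558129696791))
tabtop (np.float64(35.197550974143056), np.float64(0.04459633182277883))
line az -22.435780627087947 [0.4690263  0.35054692 0.094     ] [0.49016293 0.34181958 0.094     ]
```

Run:
```python
from h import *
a=cv2.imread('pics/scene0.png')[140:290,60:230]; b=cv2.imread('pics/top0.png')[160:240,105:210]
cv2.imwrite('pics/st.png',np.vstack([cv2.resize(a,(680,600),interpolation=cv2.INTER_CUBIC)]))
cv2.imwrite('pics/tt.png',cv2.resize(b,(735,560),interpolation=cv2.INTER_CUBIC))
```

```text
(no output)
```

View pics/st.png

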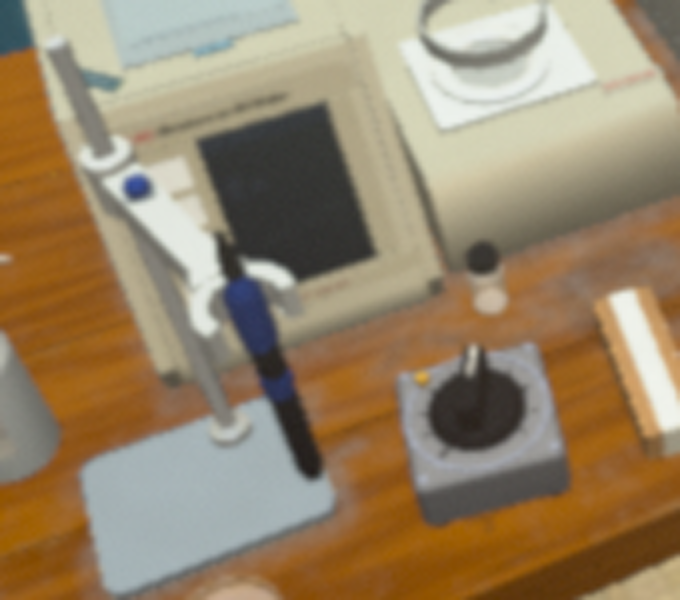

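View pics/tt.png

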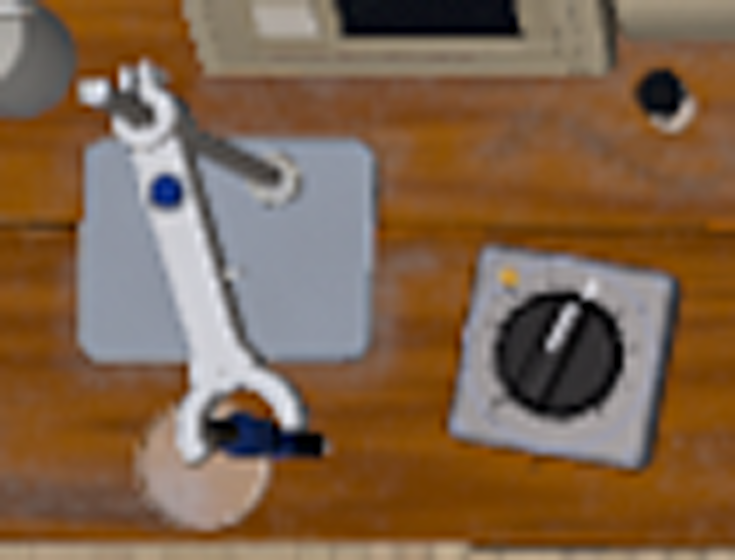

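Run:
```python
from h import *
cs=camera_info('scene'); ct=camera_info('top')
def tri(us,ut):
    A=[];b=[]
    for ci,(u,v) in ((cs,us),(ct,ut)):
        f=K(ci);R=np.array(ci['R']);t=np.array(ci['t']);d=R.T@np.array([(u-ci['cx'])/f,(v-ci['cy'])/f,1]);d/=np.linalg.norm(d);o=-R.T@t
        M=np.eye(3)-np.outer(d,d);A.append(M);b.append(M@o)
    return np.linalg.lstsq(np.vstack(A),np.hstack(b),rcond=None)[0]
S=lambda u,v:(60+u/4-.5,140+v/4-.5); T=lambda u,v:(105+u/7-.5,160+v/7-.5)
for n,a,b in [('etip',(312,475),(320,443)),('etop',(222,238),(212,428)),('bluetop',(240,290),(240,430)),('clamp screw',(137,186),(166,190)),('coltop',(58,42),(92,92)),('forkR',(292,300),(295,425))]:
    print(n,np.round(tri(S(*a),T(*b)),3))
print(ray(ct,*T(375,345),0.01),ray(ct,*T(375,145),0.01),ray(ct,*T(275,185),0.02))
```

```text
etip [0.422 0.461 0.116]
etop [0.421 0.461 0.325]
bluetop [0.422 0.461 0.284]
clamp screw [0.527 0.495 0.281]
coltop [0.559 0.506 0.363]
forkR [0.425 0.44  0.263]
[0.47525084 0.45660099 0.01      ] [0.57829904 0.45907408 0.01      ] [0.55624552 0.50785887 0.02      ]
```

```bash
python3 -m inch '[[[0,0,0,0,0,-0.0414,0],[0,0,0,0,0,-0.0414,0],[0,0,0,0,0,-0.0414,0],[0,0,0,0,0,-0.0414,0],[0,0,0,0,0,-0.0414,0],[0,0,0,0,0,-0.0414,0],[0,0,0,0,0,-0.0414,0],[0,0,0,0,0,-0.0414,0],[0,0,0,0,0,-0.0414,0],[0,0,0,0,0,0,0]]]'
python3 - <<'E'
from h import *
plan([0.467,0.351,0.078],[np.pi,0,np.radians(-113)])
E
```

```text
t: 4.95
eef_pos: [0.4919, 0.3279, 0.3327]
ee_rot: [-3.141, 0.001, -1.971]
force: [-0.9, -0.4, 1.0]
width: 0.0876
t 4.95 pos [0.4919 0.3279 0.3327] rot [-3.141e+00  1.000e-03 -1.971e+00] w 0.0876 F [-0.9 -0.4  1. ] q [ 0.92  0.17 -0.01  0.   -1.39 -1.32]
shift total [-0.0224  0.0642  0.5094] rows@40mm 6.4
turn total [-0.0002  0.0005  0.0004] rows 0.0
```

```bash
python3 -m inch '[[[-0.0224,0.0642,0,0,0,0,0],[0,0,0.08,0,0,0,0],[0,0,0.08,0,0,0,0],[0,0,0.08,0,0,0,0],[0,0,0.08,0,0,0,0],[0,0,0.06,0,0,0,0],[0,0,0,0,0,0,0]]]'
python3 - <<'E'
from h import *
plan([0.467,0.351,0.078],[np.pi,0,np.radians(-113)])
im=snap('wrist','w3.png')
E
```

```text
t: 5.65
eef_pos: [0.4647, 0.349, 0.138]
ee_rot: [3.139, -0.007, -1.977]
force: [-1.1, -1.0, 0.7]
width: 0.0878
t 5.65 pos [0.4647 0.349  0.138 ] rot [ 3.139 -0.007 -1.977] w 0.0878 F [-1.1 -1.   0.7] q [ 0.98  0.28 -0.31 -0.   -0.98 -1.39]
shift total [-0.0063 -0.0029  0.1199] rows@40mm 1.5
turn total [ 0.0007 -0.0021 -0.0017] rows 0.1
```

View pics/w3.png

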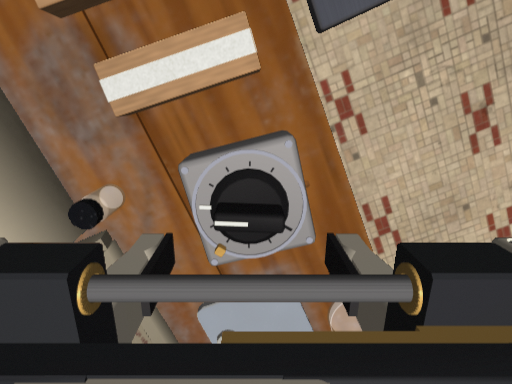

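```bash
python3 -m inch '[[[-0.003,-0.0015,0.06,0,0,0,0],[-0.003,-0.0015,0.059,0,0,0,0],[0,0,0,0,0,0,0],[0,0,0,0,0,0,0.6],[0,0,0,0,0,0,0.6],[0,0,0,0,0,0,0.6],[0,0,0,0,0,0,0.6],[0,0,0,0,0,0,0.6]]]' 25
python3 - <<'E'
from h import *
plan([0.467,0.351,0.078],[np.pi,0,np.radians(-113)])
E
```

```text
t: 6.5
eef_pos: [0.4684, 0.3537, 0.0829]
ee_rot: [3.141, 0.001, -1.974]
force: [-22.2, 8.1, 16.6]
width: 0.0528
t 6.5 pos [0.4684 0.3537 0.0829] rot [ 3.141e+00  1.000e-03 -1.974e+00] w 0.0528 F [-22.2   8.1  16.6] q [ 0.98  0.35 -0.37 -0.   -0.86 -1.38]
shift total [0.0061 0.0004 0.0098] rows@40mm 0.1
turn total [ 0.0002  0.0004 -0.0006] rows 0.0
```

```bash
python3 -m inch '[[[0,0.004,-0.004,0,0,0,0.6],[0,0,0,0,0,0,0.6]]]'
python3 - <<'E'
from h import *
plan()
E
```

```text
t: 6.7
eef_pos: [0.4671, 0.3541, 0.0834]
ee_rot: [-3.141, 0.0, -1.974]
force: [3.9, 2.3, -8.5]
width: 0.0519
t 6.7 pos [0.4671 0.3541 0.0834] rot [-3.141  0.    -1.974] w 0.0519 F [ 3.9  2.3 -8.5] q [ 0.98  0.34 -0.37  0.   -0.86 -1.39]
```

```bash
python3 -m inch '[[[0,0,0,0,0,-0.04,0.6],[0,0,0,0,0,-0.04,0.6],[0,0,0,0,0,-0.04,0.6],[0,0,0,0,0,0,0.6]]]'
python3 - <<'E'
from h import *
plan(); print(Rm().inv().apply(get_state()['force']),get_state()['moment'])
E
```

```text
t: 7.1
eef_pos: [0.4663, 0.3542, 0.0834]
ee_rot: [3.141, 0.0, -1.595]
force: [-1.4, 4.8, -6.8]
width: 0.0518
t 7.1 pos [0.4663 0.3542 0.0834] rot [ 3.141  0.    -1.595] w 0.0518 F [-1.4  4.8 -6.8] q [ 0.98  0.34 -0.37 -0.   -0.86 -1.01]
[-4.73963167  1.46023754  6.82134091] [1.51179975 0.76630014 0.04728494]
```

```bash
python3 -m inch '[[[0,0,0,0,0,-0.041,0.6],[0,0,0,0,0,-0.041,0.6],[0,0,0,0,0,-0.041,0.6],[0,0,0,0,0,-0.041,0.6],[0,0,0,0,0,0,0.6]]]'
python3 - <<'E'
from h import *
plan(); print(Rm().inv().apply(get_state()['force']),get_state()['moment'])
E
```

```text
t: 7.6
eef_pos: [0.4653, 0.3539, 0.0833]
ee_rot: [3.139, 0.001, -1.082]
force: [-5.7, 3.2, -4.0]
width: 0.0516
t 7.6 pos [0.4653 0.3539 0.0833] rot [ 3.139e+00  1.000e-03 -1.082e+00] w 0.0516 F [-5.7  3.2 -4. ] q [ 0.98  0.34 -0.37 -0.   -0.86 -0.49]
[-5.46428804  3.55393379  4.01538265] [1.48460717 2.73876916 0.03169361]
```

```bash
python3 -m inch '[[[0,0,0,0,0,-0.041,0.6],[0,0,0,0,0,-0.041,0.6],[0,0,0,0,0,-0.041,0.6],[0,0,0,0,0,-0.041,0.6],[0,0,0,0,0,-0.041,0.6],[0,0,0,0,0,0,0.6],[0,0,0,0,0,0,0.1],[0,0,0,0,0,0,0.1],[0,0,0,0,0,0,0.1],[0,0,-0.05,0,0,0,0.1],[0,0,-0.05,0,0,0,0.1],[0,0,0,0,0,0,0]]]'
python3 - <<'E'
from h import *
plan()
im=snap('wrist','w4.png'); np.savez('w4.npz',**camera_info('wrist'))
E
```

```text
t: 8.8
eef_pos: [0.4689, 0.3556, 0.1379]
ee_rot: [-3.136, -0.002, -0.438]
force: [0.8, -0.1, -0.0]
width: 0.0821
t 8.8 pos [0.4689 0.3556 0.1379] rot [-3.136e+00 -2.000e-03 -4.380e-01] w 0.0821 F [ 0.8 -0.1 -0. ] q [ 0.98  0.29 -0.31  0.   -0.97  0.15]
```

View pics/w4.png

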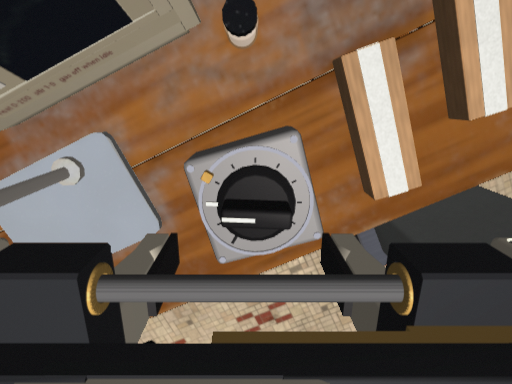

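Run:
```python
from h import *
ci=dict(np.load('w4.npz'))
print(ray(ci,252.5,203,.056)); 
a=ray(ci,222,219,.094);b=ray(ci,255,221,.094);d=a-b;print(np.degrees(np.arctan2(d[1],d[0])),a,b)
a=ray(ci,206,204,.061);print(a)
plan([0.466,0.353,0.083],[np.pi,0,np.radians(-115)])
```

```text
[0.4670231  0.35235388 0.056     ]
61.18725774290641 [0.47724093 0.3718061  0.094     ] [0.46587811 0.35114808 0.094     ]
[0.48392106 0.38642123 0.061     ]
t 8.85 pos [0.4681 0.3549 0.1361] rot [-3.138e+00 -1.000e-03 -4.390e-01] w 0.0851 F [-0.4  0.1 -0.9] q [ 0.98  0.29 -0.31  0.   -0.97  0.15]
shift total [-0.0022  0.0056  0.1063] rows@40mm 1.3
turn total [-0.0013  0.0007  0.4993] rows 11.1
```

```bash
python3 -m inch '[[[-0.0022,0.0056,0,0,0,0.0425,0],[0,0,0,0,0,0.0425,0],[0,0,0,0,0,0.0425,0],[0,0,0,0,0,0.0425,0],[0,0,0,0,0,0.0425,0],[0,0,0,0,0,0.0425,0],[0,0,0,0,0,0.0425,0],[0,0,0,0,0,0.0425,0],[0,0,0,0,0,0.0425,0],[0,0,0,0,0,0.0425,0],[0,0,0,0,0,0.0425,0],[0,0,0,0,0,0.0425,0],[0,0,0,0,0,0,0]]]'
python3 -c "
from h import *
plan([0.4668,0.352,0.082],[np.pi,0,np.radians(-117)])"
```

```text
t: 10.15
eef_pos: [0.4646, 0.3515, 0.1333]
ee_rot: [3.141, -0.001, -2.043]
force: [0.1, -0.4, -0.3]
width: 0.0877
t 10.15 pos [0.4646 0.3515 0.1333] rot [ 3.141e+00 -1.000e-03 -2.043e+00] w 0.0877 F [ 0.1 -0.4 -0.3] q [ 0.98  0.29 -0.32 -0.   -0.96 -1.45]
shift total [-0.003  -0.0035  0.1026] rows@40mm 1.3
turn total [ 0.0001 -0.0003 -0.0002] rows 0.0
```

```bash
python3 -m inch '[[[-0.003,-0.0035,0.05,0,0,0,0],[0,0,0.052,0,0,0,0],[0,0,0,0,0,0,0.5],[0,0,0,0,0,0,0.95],[0,0,0,0,0,0,0.95],[0,0,0,0,0,0,0.95],[0,0,0,0,0,0,0.95],[0,0,0,0,0,0,0.95],[0,0,0,0,0,0,0.95]]]' 20
python3 -c "
from h import *
plan();print(Rm().inv().apply(get_state()['force']))"
```

```text
t: 11.05
eef_pos: [0.467, 0.3526, 0.0834]
ee_rot: [-3.142, 0.001, -2.04]
force: [-0.4, 0.6, -0.9]
width: 0.0372
t 11.05 pos [0.467  0.3526 0.0834] rot [-3.142e+00  1.000e-03 -2.040e+00] w 0.0372 F [-0.4  0.6 -0.9] q [ 0.98  0.34 -0.37  0.   -0.86 -1.45]
[-0.344549    0.65436316  0.92474279]
```

```bash
python3 -m inch '[[[0,0,0,0,0,0,0.95],[0,0,0,0,0,0,0.95],[0,0,0,0,0,0,0.95],[0,0,0,0,0,0,0.95],[0,0,0,0,0,-0.02,0.95]]]' 20
python3 -c "
from h import *
plan();print(Rm().inv().apply(get_state()['force']),get_state()['moment'])"
```

```text
t: 11.55
eef_pos: [0.4667, 0.3525, 0.083]
ee_rot: [3.141, -0.0, -1.977]
force: [-2.4, 1.6, 2.1]
width: 0.015
t 11.55 pos [0.4667 0.3525 0.083 ] rot [ 3.141 -0.    -1.977] w 0.015 F [-2.4  1.6  2.1] q [ 0.98  0.34 -0.37 -0.   -0.86 -1.39]
[-0.5305564   2.85494507 -2.10219785] [ 0.3267785   1.02621767 -0.04349967]
```

```bash
python3 -m inch '[[[0,0,0,0,0,-0.04,0.95],[0,0,0,0,0,-0.04,0.95],[0,0,0,0,0,-0.04,0.95],[0,0,0,0,0,-0.04,0.95],[0,0,0,0,0,-0.04,0.95],[0,0,0,0,0,-0.04,0.95],[0,0,0,0,0,-0.04,0.95],[0,0,0,0,0,0,0.95]]]' 20
python3 -c "
from h import *
plan();print(Rm().inv().apply(get_state()['force']),get_state()['moment'])"
```

```text
t: 12.35
eef_pos: [0.4661, 0.3525, 0.083]
ee_rot: [3.141, 0.0, -1.093]
force: [-5.2, 1.2, 2.3]
width: 0.0148
t 12.35 pos [0.4661 0.3525 0.083 ] rot [ 3.141  0.    -1.093] w 0.0148 F [-5.2  1.2  2.3] q [ 0.98  0.34 -0.37 -0.   -0.86 -0.5 ]
[-3.48676046  4.03793057 -2.31005132] [0.5146464  2.24889665 0.05474843]
```

```bash
python3 -m inch '[[[0,0,0,0,0,-0.035,0.95],[0,0,0,0,0,-0.02,0.95],[0,0,0,0,0,0,0.95],[0,0,0,0,0,0,0.95]]]' 20
python3 -c "
from h import *
plan();print(Rm().inv().apply(get_state()['force']),get_state()['moment'])"
```

```text
t: 12.75
eef_pos: [0.466, 0.3525, 0.083]
ee_rot: [3.141, 0.001, -0.925]
force: [-6.1, 1.1, 3.2]
width: 0.0148
t 12.75 pos [0.466  0.3525 0.083 ] rot [ 3.141e+00  1.000e-03 -9.250e-01] w 0.0148 F [-6.1  1.1  3.2] q [ 0.98  0.34 -0.37 -0.   -0.86 -0.33]
[-4.56679489  4.25246981 -3.1867064 ] [ 0.45601453  2.40092527 -0.21021111]
```

```bash
python3 -m inch '[[[0,0,0,0,0,-0.02,0.95],[0,0,0,0,0,0,0.95],[0,0,0,0,0,0,0.95]]]' 20
python3 -c "
from h import *
plan();print(Rm().inv().apply(get_state()['force']),get_state()['moment'])"
```

```text
t: 13.05
eef_pos: [0.4661, 0.3524, 0.083]
ee_rot: [3.141, 0.001, -0.863]
force: [-4.9, 1.0, 3.8]
width: 0.0152
t 13.05 pos [0.4661 0.3524 0.083 ] rot [ 3.141e+00  1.000e-03 -8.630e-01] w 0.0152 F [-4.9  1.   3.8] q [ 0.98  0.34 -0.37 -0.   -0.86 -0.27]
[-3.97686883  3.09005362 -3.8089233 ] [ 0.33649538  2.26212891 -0.55299597]
```

```bash
python3 -m inch '[[[0,0,0,0,0,0.02,0.95],[0,0,0,0,0,0,0.6],[0,0,0,0,0,0,0],[0,0,0,0,0,0,0],[0,0,0,0,0,0,0],[0,0,0,0,0,0,0],[0,0,-0.06,0,0,0,0],[0,0,-0.06,0,0,0,0],[0,0,-0.06,0,0,0,0],[0,0,-0.06,0,0,0,0],[0,0,0,0,0,0,0]]]' 20
python3 -c "
from h import *
plan();im=snap('wrist','w5.png'); np.savez('w5.npz',**camera_info('wrist'))
c=im[100:230,190:340]
cv2.imwrite('pics/w5c.png',cv2.resize(c,(690,598),interpolation=cv2.INTER_CUBIC))"
```

```text
t: 14.15
eef_pos: [0.4688, 0.3541, 0.2079]
ee_rot: [-3.134, 0.001, -0.924]
force: [-0.0, -0.1, -0.1]
width: 0.086
t 14.15 pos [0.4688 0.3541 0.2079] rot [-3.134e+00  1.000e-03 -9.240e-01] w 0.086 F [-0.  -0.1 -0.1] q [ 0.98  0.22 -0.22  0.   -1.12 -0.33]
```

View pics/w5c.png

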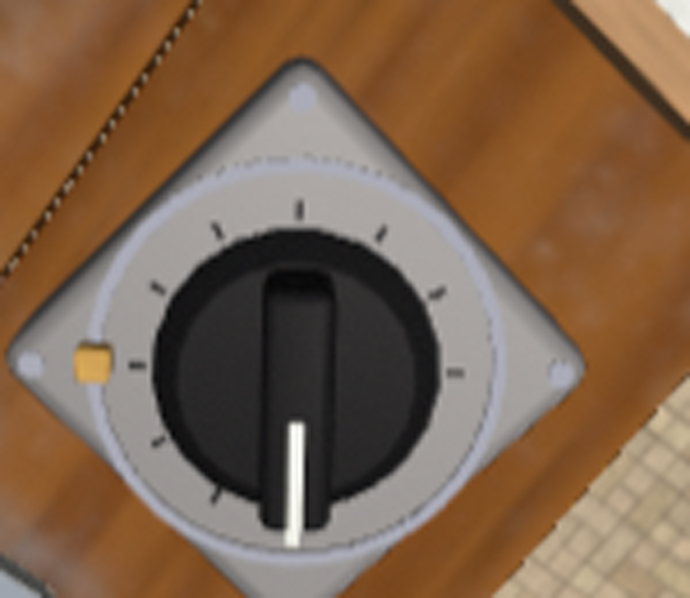

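Run:
```python
from h import *
ci=dict(np.load('w5.npz')); s=4.6
W=lambda u,v,z: ray(ci,190+u/s-.5,100+v/s-.5,z)
C=[W(304,58,.055),W(583,372,.055),W(10,360,.055)]
o1=W(297,360,.056); print(o1,(C[1]+C[2])/2)
ring=[W(92,362,.057),W(505,362,.057),W(298,157,.057),W(298,560,.057)];print(np.round(ring,4),np.mean(ring,0))
o=np.array([0.467,0.352])
for n,p in [('tab',W(93,360,.066)),('tabbase',W(93,366,.06)),('ptr',W(292,545,.061))]:
    for oo in (o,np.mean(ring,0)[:2]):
        d=p[:2]-oo; print(n,np.degrees(np.arctan2(d[1],d[0])),np.hypot(*d))
a=W(292,545,.094);b=W(297,423,.094);d=a-b;print('line',np.degrees(np.arctan2(d[1],d[0])))
```

```text
[0.46687323 0.34755782 0.056     ] [0.46593315 0.34894057 0.055     ]
[[0.5039 0.3758 0.057 ]
 [0.4291 0.3193 0.057 ]
 [0.4944 0.3111 0.057 ]
 [0.4372 0.3862 0.057 ]] [0.46614649 0.34809054 0.057     ]
tab 28.963670841314357 0.0427075410204025
tab 32.75763934573903 0.045447072970712474
tabbase 32.969967909000125 0.04329128294050006
tabbase 36.462125587715526 0.046220689040123324
ptr 129.53264881648158 0.03981832264858469
ptr 125.27724666771465 0.04240718071822216
line 125.01932976242544
```

Run:
```python
from meas import *
im=cv2.imread('pics/w2.png'); ci=dict(np.load('w2.npz'))
for o in tapes(im,ci,0.03,0,205,90,200): print(np.round(o[0],4),round(o[1],4),round(o[2],4),round(np.degrees(o[3]),1),o[4])
plan()
```

```text
[ 0.4972 -0.046 ] 0.0662 0.018 3.3 [  7.151375 159.0046  ]
[0.5021 0.1297] 0.11 0.0178 172.9 [122. 161.]
[0.4812 0.0471] 0.089 0.0179 5.3 [ 65.62692 147.96536]
[0.4781 0.2255] 0.1316 0.0178 174.0 [183.11972 144.54907]
t 14.2 pos [0.4678 0.3534 0.2054] rot [-3.137e+00  1.000e-03 -9.240e-01] w 0.0866 F [ 0.1  0.  -1.8] q [ 0.98  0.23 -0.22  0.   -1.12 -0.33]
```

```bash
python3 -c "
from h import *
plan([0.44,0.228,0.2],[np.pi,0,np.radians(-6)])"
```

```text
t 14.2 pos [0.4678 0.3534 0.2054] rot [-3.137e+00  1.000e-03 -9.240e-01] w 0.0866 F [ 0.1  0.  -1.8] q [ 0.98  0.23 -0.22  0.   -1.12 -0.33]
shift total [0.1666 0.1956 0.0098] rows@40mm 3.2
turn total [-1.500e-03 -2.000e-04 -2.609e-01] rows 5.8
```

```bash
python3 -m inch '[[[0.0417,0.049,0,0,0,0,0],[0.0417,0.049,0,0,0,0,0],[0.0417,0.049,0,0,0,0,0],[0.0417,0.049,0,0,0,0,0],[0,0,0,0,0,-0.0435,0],[0,0,0,0,0,-0.0435,0],[0,0,0,0,0,-0.0435,0],[0,0,0,0,0,-0.0435,0],[0,0,0,0,0,-0.0435,0],[0,0,0,0,0,-0.0435,0],[0,0,0,0,0,0,0]]]'
cat > look.py <<'E'
import sys
from meas import *
plan(); name=sys.argv[1]; zt=float(sys.argv[2])
im=snap('wrist',name+'.png'); ci=camera_info('wrist'); np.savez(name+'.npz',**ci)
for o in tapes(im,ci,zt,0,512,0,300,300):
    if o[1]<0.15: print(np.round(o[0],4),round(o[1],4),round(o[2],4),round(np.degrees(o[3]),1),o[4])
E
python3 look.py w6 0.03
```

```text
t: 15.3
eef_pos: [0.4385, 0.2265, 0.2021]
ee_rot: [3.14, 0.001, -0.103]
force: [0.2, -0.1, 0.6]
width: 0.0879
t 15.3 pos [0.4385 0.2265 0.2021] rot [ 3.14e+00  1.00e-03 -1.03e-01] w 0.0879 F [ 0.2 -0.1  0.6] q [ 0.88  0.08 -0.41 -0.   -1.08  0.59]
[0.4625 0.3533] 0.1035 0.0808 172.5 [132.96065 165.05151]
[0.4759 0.2248] 0.1291 0.0174 174.1 [246.5 139. ]
[0.4787 0.0472] 0.0883 0.0178 4.5 [412.03842  120.036995]
[0.5218 0.4574] 0.113 0.0494 162.5 [ 24.5 120.5]
[ 0.4921 -0.046 ] 0.0682 0.0179 3.0 [503.32523   97.603935]
[0.4995 0.1304] 0.1091 0.0179 172.1 [333.39108 107.58911]
```

View pics/w6.png

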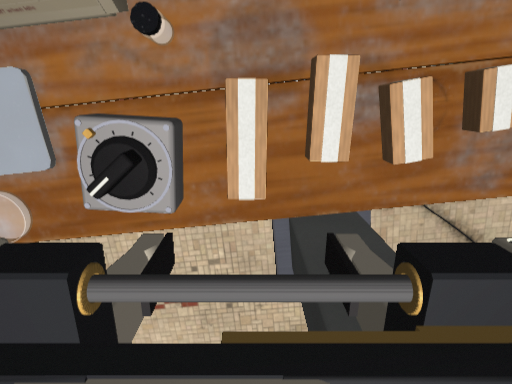

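The view shows carton a at (246,139), aligned with the jaws. I'll grasp it now.

```bash
python3 -c "
from h import *
plan([0.477,0.2265,0.006],[np.pi,0,np.radians(-6)])"
python3 -m inch '[[[0.077,0.004,0.03,0,0,0,0],[0,0,0.08,0,0,0,0],[0,0,0.08,0,0,0,0],[0,0,0.08,0,0,0,0],[0,0,0.08,0,0,0,0],[0,0,0.03,0,0,0,0],[0,0,0,0,0,0,0]]]'
python3 look.py w7 0.03
```

```text
t 15.35 pos [0.4386 0.2265 0.2022] rot [ 3.141e+00  1.000e-03 -1.080e-01] w 0.0876 F [-0.1  0.   0.2] q [ 0.88  0.08 -0.41 -0.   -1.08  0.59]
shift total [ 0.0767 -0.0086  0.3924] rows@40mm 5.0
turn total [ 0.0003  0.0003 -0.0009] rows 0.0
t: 16.05
eef_pos: [0.4754, 0.2192, 0.0102]
ee_rot: [3.137, 0.004, -0.109]
force: [-0.4, 1.3, 1.0]
width: 0.0875
t 16.05 pos [0.4754 0.2192 0.0102] rot [ 3.137  0.004 -0.109] w 0.0875 F [-0.4  1.3  1. ] q [ 0.81  0.36 -0.57 -0.   -0.64  0.66]
[0.506  0.2242] 0.07 0.0179 174.0 [233.5 207.5]
[0.5168 0.1274] 0.0783 0.0188 173.7 [434.16217 163.52704]
[0.5928 0.2912] 0.0187 0.0186 129.6 [47.653847 33.76923 ]
```

View pics/w7.png

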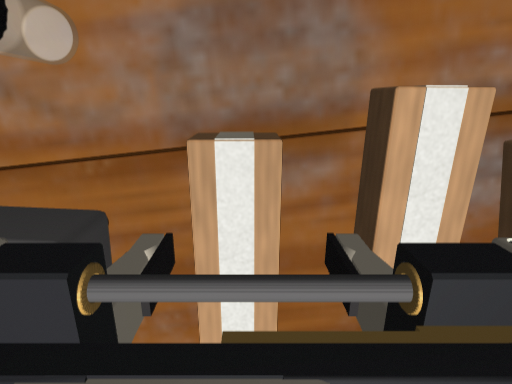

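```bash
python3 -m inch '[[[0.003,-0.011,0.008,0,0,0,0],[0,0,0,0,0,0,0.5],[0,0,0,0,0,0,0.7],[0,0,0,0,0,0,0.7],[0,0,0,0,0,0,0.7],[0,0,0,0,0,0,0.7],[0,0,0,0,0,0,0.7],[0,0,0,0,0,0,0.7]]]' 30
python3 look.py w8 0.03
```

```text
t: 16.9
eef_pos: [0.4791, 0.2261, 0.0092]
ee_rot: [3.142, 0.0, -0.105]
force: [-0.3, 1.1, 2.7]
width: 0.0441
t 16.9 pos [0.4791 0.2261 0.0092] rot [ 3.142  0.    -0.105] w 0.0441 F [-0.3  1.1  2.7] q [ 0.81  0.37 -0.56  0.   -0.64  0.65]
[0.5073 0.2224] 0.0655 0.0177 175.1 [249.5 211. ]
[0.5155 0.1291] 0.0795 0.0185 171.1 [446.9129  172.21066]
[0.5919 0.2896] 0.0182 0.0182 37.6 [65.00001  39.500004]
```

```bash
python3 -m inch '[[[0,0,-0.04,0,0,0,0.7],[0,0,-0.08,0,0,0,0.7],[0,0,-0.08,0,0,0,0.7],[0,0,-0.08,0,0,0,0.7],[0,0,-0.08,0,0,0,0.7],[0,0,-0.08,0,0,0,0.7],[0,0,-0.04,0,0,0,0.7],[0,0,0,0,0,0,0.7]]]' 30
python3 - <<'E'
from h import *
im=cv2.imread('pics/w1.png')
c=im[110:210,210:360]
cv2.imwrite('pics/w1c.png',cv2.resize(c,(750,500),interpolation=cv2.INTER_CUBIC))
E
```

```text
t: 17.75
eef_pos: [0.4802, 0.227, 0.2523]
ee_rot: [-3.137, -0.004, -0.104]
force: [0.0, 0.3, -2.9]
width: 0.044
```

View pics/w1c.png

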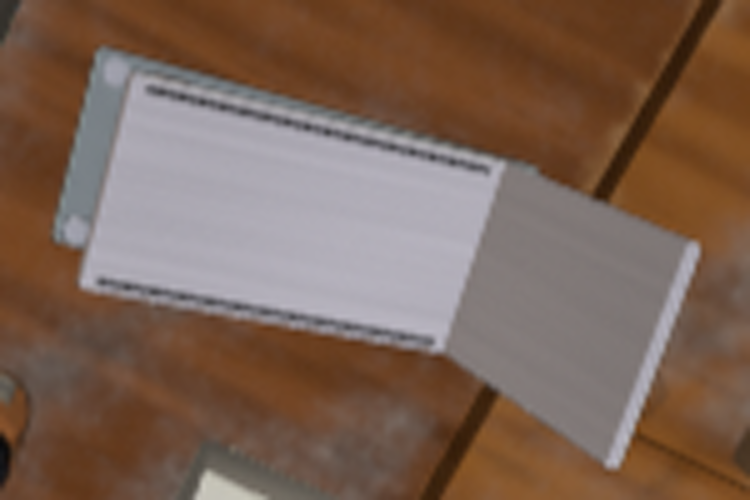

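```bash
cat > deck.py <<'E'
from h import *
s20,c20=np.sin(np.radians(20)),np.cos(np.radians(20))
def deckpts(W,pts):
    # pts: list (u,v, xd, yd, zd) in deck coordinates
    P=[];Q=[]
    for u,v,x,y,z in pts:
        h=0.026+x*s20+z*c20; P.append(W(u,v,h)[:2]); Q.append([x*c20-z*s20,y])
    P=np.array(P);Q=np.array(Q); a=P-P.mean(0); b=Q-Q.mean(0)
    th=np.arctan2((b[:,0]*a[:,1]-b[:,1]*a[:,0]).sum(),(b*a).sum())
    R=np.array([[np.cos(th),-np.sin(th)],[np.sin(th),np.cos(th)]])
    o=P.mean(0)-R@Q.mean(0); print('deck o',np.round(o,4),'yaw',np.degrees(th),'res mm',np.round(1e3*(P-(Q@R.T+o)),1).tolist())
    return o,th
E
python3 - <<'E'
from deck import *
ci=dict(np.load('w1.npz')); s=5
W=lambda u,v,z: ray(ci,210+u/s-.5,110+v/s-.5,z)
# deck x -> -y world(az -77): deck y = Rz90 -> az 13 => +x world.   image up = -x world -> y=-.036
deckpts(W,[(505,160,0,-.036,0),(443,352,0,.036,0),(130,72,.14,-.036,0),(78,290,.14,.036,0),(692,243,0,-.036,.106),(607,467,0,.036,.106)])
deckpts(W,[(505,160,0,-.036,0),(443,352,0,.036,0),(130,72,.14,-.036,0),(78,290,.14,.036,0)])
# top view
ct=camera_info('top'); 
T=lambda u,v,z: ray(ct,160+u/3.3-.5,170+v/3.3-.5,z)
deckpts(T,[(722,48,.14,.036,0),(738,115,.14,-.036,0),(580,74,0,.036,.106),(600,143,0,-.036,.106)])
E
```

```text
deck o [ 0.499  -0.2017] yaw -78.83533365421023 res mm [[-0.3, 0.1], [-0.6, 0.2], [0.4, -1.2], [0.2, -0.7], [0.5, 1.2], [-0.2, 0.3]]
deck o [ 0.4986 -0.2022] yaw -78.59560904785319 res mm [[0.0, 0.7], [-0.2, 0.5], [0.2, -0.7], [0.0, -0.5]]
deck o [ 0.5007 -0.2002] yaw -77.65908385217033 res mm [[-1.5, 4.4], [-1.4, 4.2], [1.3, -2.2], [1.6, -6.4]]
```

```bash
cat >> deck.py <<'E'
DO=np.array([0.499,-0.202,0.026]); TH=np.radians(-78.7)
def dR(th=None):
    th=TH if th is None else th
    x=np.array([np.cos(th)*c20,np.sin(th)*c20,s20]); y=np.array([-np.sin(th),np.cos(th),0]); z=np.cross(x,y)
    return np.stack([x,y,z],1)
def toolR(): R=dR(); return Ro.from_matrix(np.stack([R[:,0],-R[:,1],-R[:,2]],1))
def d2w(p): return DO+dR()@np.array(p)
def w2d(p): return dR().T@(np.array(p)-DO)
def dplan(p):
    plan(d2w(p),toolR()); s=get_state(); print('deck coords now',np.round(w2d(s['eef_pos']),4),'force in deck',np.round(dR().T@s['force'],1))
E
python3 -c "
from deck import *
dplan([.077,0,.09]); print(d2w([.077,0,.09]))"
```

```text
t 17.75 pos [0.4802 0.227  0.2523] rot [-3.137 -0.004 -0.104] w 0.044 F [ 0.   0.3 -2.9] q [ 0.81  0.1  -0.27  0.   -1.2   0.65]
shift total [0.1505 0.9299 0.2275] rows@40mm 12.1
turn total [-0.0724  0.0955  0.3993] rows 9.3
deck coords now [-0.3214  0.0657  0.3578] force in deck [-1.3  0.1 -2.6]
[ 0.50714637 -0.24276858  0.13690789]
```

```bash
python3 -m inch '[[[0.0116,0.0715,0,0,0,0,0.7],[0.0116,0.0715,0,0,0,0,0.7],[0.0116,0.0715,0,0,0,0,0.7],[0.0116,0.0715,0,0,0,0,0.7],[0.0116,0.0715,0,0,0,0,0.7],[0.0116,0.0715,0,0,0,0,0.7],[0.0116,0.0715,0,0,0,0,0.7],[0.0116,0.0715,0,0,0,0,0.7],[0.0116,0.0715,0,0,0,0,0.7],[0.0116,0.0715,0,0,0,0,0.7],[0.0116,0.0715,0,0,0,0,0.7],[0.0116,0.0715,0,0,0,0,0.7],[0.0116,0.0715,0,0,0,0,0.7]]]' 30
python3 -m inch '[[[0,0,0,-0.0072,0.0095,0.04,0.7],[0,0,0,-0.0072,0.0095,0.04,0.7],[0,0,0,-0.0072,0.0095,0.04,0.7],[0,0,0,-0.0072,0.0095,0.04,0.7],[0,0,0,-0.0072,0.0095,0.04,0.7],[0,0,0,-0.0072,0.0095,0.04,0.7],[0,0,0,-0.0072,0.0095,0.04,0.7],[0,0,0,-0.0072,0.0095,0.04,0.7],[0,0,0,-0.0072,0.0095,0.04,0.7],[0,0,0,-0.0072,0.0095,0.04,0.7],[0,0,0,0,0,0,0.7]]]' 30
python3 -c "
from deck import *
dplan([.077,0,.09]); snap('wrist','w9.png')"
```

```text
t: 19.05
eef_pos: [0.5047, -0.2451, 0.2472]
ee_rot: [-3.141, 0.002, -0.105]
force: [0.1, 0.1, -2.6]
width: 0.0437
t: 20.15
eef_pos: [0.5047, -0.2433, 0.2469]
ee_rot: [3.133, -0.35, -1.374]
force: [-0.0, 0.4, -1.9]
width: 0.0436
t 20.15 pos [ 0.5047 -0.2433  0.2469] rot [ 3.133 -0.35  -1.374] w 0.0436 F [-0.   0.4 -1.9] q [ 0.13  0.06 -0.54  0.42 -1.   -0.17]
shift total [-0.0755 -0.0067  0.2066] rows@40mm 2.8
turn total [ 0.0027 -0.0002 -0.0001] rows 0.1
deck coords now [ 0.1147 -0.0025  0.1933] force in deck [-1.   0.  -1.7]
```

View pics/w9.png

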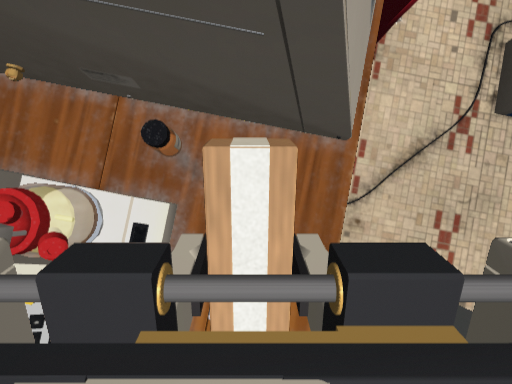

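```bash
python3 -m inch '[[[-0.019,-0.0017,0.06,0,0,0,0.7],[-0.019,-0.0017,0.06,0,0,0,0.7],[-0.019,-0.0017,0.06,0,0,0,0.7],[-0.019,-0.0017,0.06,0,0,0,0.7],[0,0,0.06,0,0,0,0.7],[0,0,0,0,0,0,0.7]]]' 30
python3 -c "
from deck import *
dplan([.072,0,.014]); snap('scene','s1.png')"
python3 - <<'E'
import cv2
im=cv2.imread('pics/s1.png'); cv2.imwrite('pics/s1c.png',cv2.resize(im[90:240,270:440],(680,600),interpolation=cv2.INTER_CUBIC))
E
```

```text
t: 20.8
eef_pos: [0.508, -0.2598, 0.0911]
ee_rot: [3.128, -0.348, -1.369]
force: [-0.8, -0.2, -1.5]
width: 0.0437
t 20.8 pos [ 0.508  -0.2598  0.0911] rot [ 3.128 -0.348 -1.369] w 0.0437 F [-0.8 -0.2 -1.5] q [ 0.04  0.24 -0.79  0.64 -0.6  -0.39]
shift total [-0.0103 -0.0056  0.0544] rows@40mm 0.7
turn total [0.0038 0.0005 0.0013] rows 0.1
deck coords now [ 0.0772 -0.0025  0.0412] force in deck [-0.4 -0.9 -1.4]
```

View pics/s1c.png

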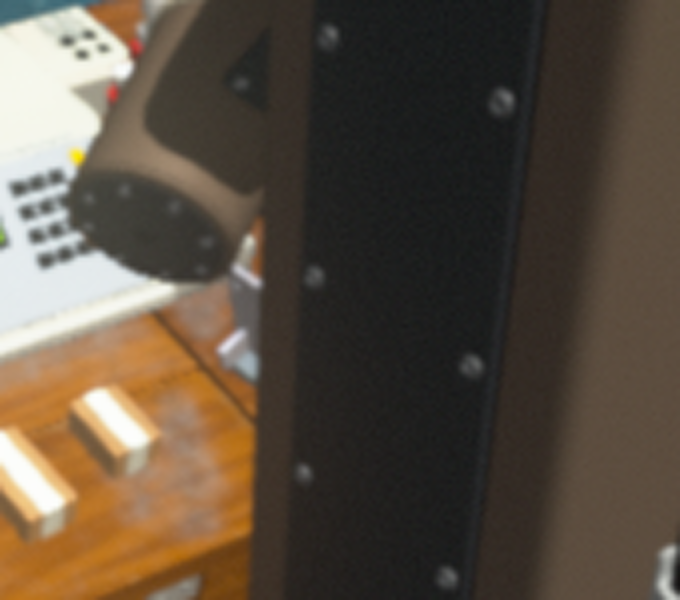

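```bash
python3 -m inch '[[[0,-0.005,0.02,0,0,0,0.7],[0,0,0.02,0,0,0,0.7],[0,0,0.01,0,0,0,0.7],[0,0,0,0,0,0,0.7]]]' 30
python3 -c "
from deck import *
dplan([.066,0,.009])"
```

```text
t: 21.25
eef_pos: [0.5155, -0.267, 0.0719]
ee_rot: [3.137, -0.35, -1.374]
force: [-0.4, 0.3, -1.4]
width: 0.0433
t 21.25 pos [ 0.5155 -0.267   0.0719] rot [ 3.137 -0.35  -1.374] w 0.0433 F [-0.4  0.3 -1.4] q [ 0.01  0.27 -0.81  0.72 -0.54 -0.45]
shift total [-0.0253  0.0069  0.0224] rows@40mm 0.4
turn total [ 0.0015 -0.0003 -0.0001] rows 0.0
deck coords now [0.0786 0.0035 0.0202] force in deck [-0.8 -0.3 -1.2]
```

```bash
python3 -m inch '[[[-0.01,0.006,0.012,0,0,0,0.7],[-0.006,0,0,0,0,0,0.7],[0,0,0,0,0,0,0.7]]]' 30
python3 -c "
from deck import *
dplan([.066,0,.009])"
python3 -m inch '[[[-0.004,0,0,0,0,0,0.7],[-0.004,0,0,0,0,0,0.7],[0,0,0,0,0,0,0.7]]]' 30
python3 -c "
from deck import *
dplan([.066,0,.009])"
```

```text
t: 21.55
eef_pos: [0.5115, -0.2618, 0.0638]
ee_rot: [3.137, -0.35, -1.374]
force: [-1.3, -0.4, -2.7]
width: 0.0437
t 21.55 pos [ 0.5115 -0.2618  0.0638] rot [ 3.137 -0.35  -1.374] w 0.0437 F [-1.3 -0.4 -2.7] q [ 0.01  0.28 -0.84  0.75 -0.52 -0.49]
shift total [-0.0087  0.001   0.0112] rows@40mm 0.2
turn total [ 0.0014 -0.0004 -0.    ] rows 0.0
deck coords now [0.0703 0.0005 0.0146] force in deck [-0.8 -1.3 -2.5]
t: 21.85
eef_pos: [0.5108, -0.2581, 0.0621]
ee_rot: [3.137, -0.35, -1.374]
force: [-0.2, 0.2, -2.2]
width: 0.0438
t 21.85 pos [ 0.5108 -0.2581  0.0621] rot [ 3.137 -0.35  -1.374] w 0.0438 F [-0.2  0.2 -2.2] q [ 0.02  0.28 -0.84  0.76 -0.51 -0.5 ]
shift total [-0.0003  0.001   0.0106] rows@40mm 0.1
turn total [ 0.0015 -0.0003 -0.    ] rows 0.0
deck coords now [0.0662 0.0005 0.0143] force in deck [-1.  -0.2 -2. ]
```

```bash
python3 -m inch '[[[-0.003,0,0,0,0,0,0.7],[-0.003,0,0,0,0,0,0.7],[0,0,0,0,0,0,0.7]]]' 30
python3 -c "
from deck import *
dplan([.066,0,.009])"
python3 -m inch '[[[-0.003,0,0,0,0,0,0.7],[-0.003,0,0,0,0,0,0.7],[0,0,0,0,0,0,0.7]]]' 30
python3 -c "
from deck import *
dplan([.066,0,.009])"
```

```text
t: 22.15
eef_pos: [0.5103, -0.2574, 0.0622]
ee_rot: [3.136, -0.353, -1.376]
force: [3.8, -15.8, -0.0]
width: 0.0437
t 22.15 pos [ 0.5103 -0.2574  0.0622] rot [ 3.136 -0.353 -1.376] w 0.0437 F [  3.8 -15.8  -0. ] q [ 0.02  0.28 -0.85  0.76 -0.52 -0.51]
shift total [0.001  0.0005 0.0115] rows@40mm 0.1
turn total [ 0.0019 -0.0012 -0.0008] rows 0.1
deck coords now [0.0655 0.0003 0.0147] force in deck [15.2  0.7 -5.6]
t: 22.45
eef_pos: [0.5101, -0.2568, 0.0628]
ee_rot: [3.136, -0.356, -1.379]
force: [9.0, -33.1, 4.4]
width: 0.044
t 22.45 pos [ 0.5101 -0.2568  0.0628] rot [ 3.136 -0.356 -1.379] w 0.044 F [  9.  -33.1   4.4] q [ 0.02  0.28 -0.85  0.77 -0.52 -0.52]
shift total [0.0017 0.0003 0.0129] rows@40mm 0.2
turn total [ 0.0023 -0.0022 -0.0015] rows 0.1
deck coords now [0.0651 0.0002 0.0155] force in deck [33.7  2.3 -7.6]
```

```bash
python3 -m inch '[[[0.0055,0,0.005,0,0,0,0.7],[0,0,0.005,0,0,0,0.7],[0,0,0,0,0,0,0.7]]]' 30
python3 -c "
from deck import *
dplan([.066,0,.009])"
python3 -m inch '[[[0,0,0.004,0,0,0,0.7],[0,0,0,0,0,0,0.7]]]' 30
python3 -c "
from deck import *
dplan([.066,0,.009])"
```

```text
t: 22.75
eef_pos: [0.511, -0.2586, 0.0578]
ee_rot: [3.138, -0.353, -1.376]
force: [1.7, -11.6, 4.6]
width: 0.0436
t 22.75 pos [ 0.511  -0.2586  0.0578] rot [ 3.138 -0.353 -1.376] w 0.0436 F [  1.7 -11.6   4.6] q [ 0.01  0.28 -0.85  0.79 -0.5  -0.53]
shift total [0.0015 0.0013 0.0021] rows@40mm 0.0
turn total [ 0.0015 -0.0011 -0.0008] rows 0.0
deck coords now [0.0652 0.0006 0.0101] force in deck [12.5 -0.6  0.3]
t: 22.95
eef_pos: [0.5111, -0.259, 0.0572]
ee_rot: [3.139, -0.354, -1.376]
force: [-8.1, 1.4, 23.0]
width: 0.0437
t 22.95 pos [ 0.5111 -0.259   0.0572] rot [ 3.139 -0.354 -1.376] w 0.0437 F [-8.1  1.4 23. ] q [ 0.01  0.28 -0.86  0.8  -0.5  -0.53]
shift total [0.0012 0.0014 0.0008] rows@40mm 0.0
turn total [ 0.0012 -0.0015 -0.0006] rows 0.0
deck coords now [0.0654 0.0007 0.0094] force in deck [ 5.  -7.6 22.6]
```

```bash
python3 -m inch '[[[0,0,-0.002,0,0,0,0.6],[0,0,0,0,0,0,0.3],[0,0,0,0,0,0,0.3],[0,0,0,0,0,0,0.3],[0,0,-0.03,0,0,0,0.3],[0,0,-0.08,0,0,0,0.2],[0,0,-0.08,0,0,0,0],[0,0,-0.08,0,0,0,0],[0,0,-0.08,0,0,0,0],[0,0,-0.06,0,0,0,0],[0,0,0,0,0,0,0]]]' 30
python3 -c "
from deck import *
dplan([.066,0,.009]);im=snap('wrist','w10.png'); np.savez('w10.npz',**camera_info('wrist'))"
```

```text
t: 24.05
eef_pos: [0.4999, -0.1868, 0.2519]
ee_rot: [-3.139, -0.35, -1.374]
force: [0.2, -0.4, -0.6]
width: 0.0874
t 24.05 pos [ 0.4999 -0.1868  0.2519] rot [-3.139 -0.35  -1.374] w 0.0874 F [ 0.2 -0.4 -0.6] q [ 0.25  0.03 -0.56  0.41 -1.04 -0.27]
shift total [0.0046 0.0088 0.4166] rows@40mm 5.2
turn total [-0.0008 -0.0004 -0.0002] rows 0.0
deck coords now [0.0634 0.0038 0.2173] force in deck [ 0.2  0.1 -0.7]
```

View pics/w10.png

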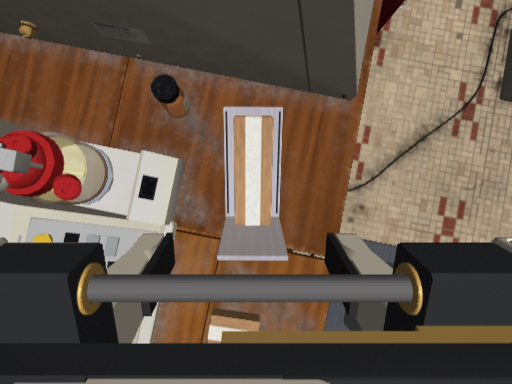

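```bash
python3 -c "
from h import *
plan(None,[np.pi,0,np.radians(-7.5)])"
python3 -m inch '[[[0,0,0,0.0075,-0.0095,-0.04,0],[0,0,0,0.0075,-0.0095,-0.04,0],[0,0,0,0.0075,-0.0095,-0.04,0],[0,0,0,0.0075,-0.0095,-0.04,0],[0,0,0,0.0075,-0.0095,-0.04,0],[0,0,0,0.0075,-0.0095,-0.04,0],[0,0,0,0.0075,-0.0095,-0.04,0],[0,0,0,0.0075,-0.0095,-0.04,0],[0,0,0,0.0075,-0.0095,-0.04,0],[0,0,0,0.0075,-0.0095,-0.04,0],[0,0,0,0,0,0,0]]]' 30
python3 -c "
from h import *
plan([0.46,0.131,.2],[np.pi,0,np.radians(-7.5)])"
```

```text
t 24.1 pos [ 0.4987 -0.1872  0.2495] rot [ 3.141 -0.35  -1.374] w 0.0878 F [-0.3 -0.3 -0.5] q [ 0.25  0.03 -0.56  0.41 -1.04 -0.27]
turn total [ 0.0693 -0.0965 -0.3914] rows 9.1
t: 25.2
eef_pos: [0.4975, -0.1889, 0.2458]
ee_rot: [-3.134, -0.002, -0.103]
force: [0.3, -1.1, -1.0]
width: 0.0874
t 25.2 pos [ 0.4975 -0.1889  0.2458] rot [-3.134e+00 -2.000e-03 -1.030e-01] w 0.0874 F [ 0.3 -1.1 -1. ] q [ 0.    0.11 -0.27 -0.01 -1.19  1.47]
shift total [-0.1403 -0.6281  0.096 ] rows@40mm 8.1
turn total [-0.0023 -0.0005  0.009 ] rows 0.2
```

```bash
python3 -m inch '[[[-0.0175,-0.0785,0.012,0,0,0.0011,0],[-0.0175,-0.0785,0.012,-0.0003,0,0.0011,0],[-0.0175,-0.0785,0.012,-0.0003,0,0.0011,0],[-0.0175,-0.0785,0.012,-0.0003,0,0.0011,0],[-0.0175,-0.0785,0.012,-0.0003,0,0.0011,0],[-0.0175,-0.0785,0.012,-0.0003,0,0.0011,0],[-0.0175,-0.0785,0.012,-0.0003,0,0.0011,0],[-0.0175,-0.0785,0.012,-0.0003,0,0.0011,0],[0,0,0,0,0,0,0]]]' 30
python3 look.py w11 0.03; python3 -c "
from h import *
plan([0.501,0.131,.01],[np.pi,0,np.radians(-7.5)])"
```

```text
t: 26.1
eef_pos: [0.4634, 0.1349, 0.1992]
ee_rot: [3.141, -0.005, -0.132]
force: [-0.5, 0.3, -1.0]
width: 0.0878
t 26.1 pos [0.4634 0.1349 0.1992] rot [ 3.141 -0.005 -0.132] w 0.0878 F [-0.5  0.3 -1. ] q [ 0.7   0.06 -0.44  0.   -1.07  0.74]
[0.4794 0.0458] 0.0876 0.0179 5.2 [326.18997 151.33   ]
[ 0.4938 -0.0475] 0.0674 0.0179 4.1 [413.5349  126.94315]
[0.5001 0.1292] 0.1083 0.0176 173.5 [247.92299 141.5307 ]
[0.5939 0.2889] 0.0207 0.0192 55.9 [78.40001  72.200005]
t 26.15 pos [0.4634 0.1333 0.1994] rot [ 3.14  -0.004 -0.131] w 0.0875 F [-1.  -0.5  0.6] q [ 0.69  0.06 -0.44  0.   -1.07  0.75]
shift total [ 0.0736 -0.0057  0.3792] rows@40mm 4.8
turn total [ 0.0004 -0.0013 -0.0001] rows 0.0
```

View pics/w11.png

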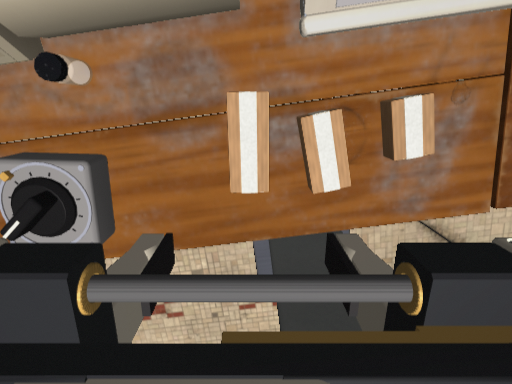

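```bash
python3 -m inch '[[[0.037,0.002,0.02,0,0,0,0.25],[0.037,0.002,0.04,0,0,0,0.25],[0,0,0.06,0,0,0,0.25],[0,0,0.06,0,0,0,0.25],[0,0,0.06,0,0,0,0.25],[0,0,0.04,0,0,0,0.25],[0,0,0,0,0,0,0.25]]]' 30
python3 look.py w12 0.03; python3 -c "
from h import *
plan([0.501,0.1305,.009],[np.pi,0,np.radians(-7)])"
```

```text
t: 26.85
eef_pos: [0.4993, 0.1227, 0.0581]
ee_rot: [3.138, -0.001, -0.135]
force: [0.2, 0.0, -0.4]
width: 0.0657
t 26.85 pos [0.4993 0.1227 0.0581] rot [ 3.138e+00 -1.000e-03 -1.350e-01] w 0.0657 F [ 0.2  0.  -0.4] q [ 0.63  0.28 -0.55  0.   -0.74  0.81]
[0.4947 0.0489] 0.0591 0.0181 6.2 [359.4629  219.47162]
[ 0.4944 -0.0443] 0.0679 0.0143 3.0 [501.72778 201.61575]
[0.5103 0.1313] 0.0899 0.018 173.5 [234.68594 210.99567]
[0.6068 0.0133] 0.1007 0.0283 82.3 [418.5  27.5]
t 26.9 pos [0.5004 0.1235 0.0598] rot [ 3.139e+00 -3.000e-03 -1.330e-01] w 0.0654 F [ 0.3 -0.3 -0.1] q [ 0.63  0.27 -0.55  0.   -0.74  0.81]
shift total [-0.001  -0.0143  0.1017] rows@40mm 1.3
turn total [ 0.0007 -0.0008 -0.0036] rows 0.1
```

View pics/w12.png

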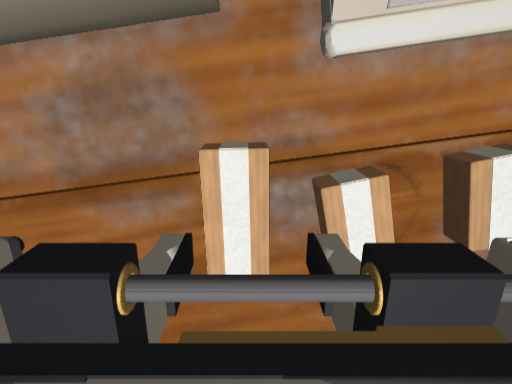

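```bash
python3 -m inch '[[[0.001,-0.0145,0.02,0,0,0,0.25],[0,0,0.05,0,0,0,0.25],[0,0,0.032,0,0,0,0.25],[0,0,0,0,0,0,0.25],[0,0,0,0,0,0,0.7],[0,0,0,0,0,0,0.7],[0,0,0,0,0,0,0.7],[0,0,0,0,0,0,0.7],[0,0,0,0,0,0,0.7]]]' 30
python3 look.py w13 0.03
```

```text
t: 27.8
eef_pos: [0.5037, 0.1326, 0.011]
ee_rot: [-3.14, -0.006, -0.13]
force: [-2.1, 0.3, 7.5]
width: 0.0438
t 27.8 pos [0.5037 0.1326 0.011 ] rot [-3.14  -0.006 -0.13 ] w 0.0438 F [-2.1  0.3  7.5] q [ 0.64  0.35 -0.59  0.01 -0.62  0.8 ]
[0.514  0.0505] 0.0195 0.0182 4.8 [408.06357 227.27185]
[0.5261 0.1294] 0.0564 0.0174 173.5 [248.5 221.5]
[0.6059 0.0377] 0.0532 0.017 90.0 [445.00125   18.008081]
```

```bash
python3 -m inch '[[[0,0,-0.04,0,0,0,0.7],[0,0,-0.08,0,0,0,0.7],[0,0,-0.08,0,0,0,0.7],[0,0,-0.08,0,0,0,0.7],[0,0,-0.08,0,0,0,0.7],[0,0,-0.08,0,0,0,0.7],[0,0,-0.04,0,0,0,0.7],[0,0,0,0,0,0,0.7]]]' 30
python3 -c "
from deck import *
dplan([.068,0,.09]); print(d2w([.068,0,.09]))"
```

```text
t: 28.65
eef_pos: [0.5033, 0.1329, 0.2538]
ee_rot: [-3.137, -0.01, -0.13]
force: [0.4, -0.0, -0.9]
width: 0.0433
t 28.65 pos [0.5033 0.1329 0.2538] rot [-3.137 -0.01  -0.13 ] w 0.0433 F [ 0.4 -0.  -0.9] q [ 0.64  0.08 -0.29  0.   -1.19  0.8 ]
shift total [0.0975 0.7291 0.2375] rows@40mm 9.7
turn total [-0.0723  0.0945  0.3908] rows 9.1
deck coords now [-0.2299  0.0698  0.3261] force in deck [-0.2  0.4 -0.9]
[ 0.5054892  -0.2344753   0.13382971]
```

```bash
python3 -m inch '[[[0.0098,0.073,0,0,0,0,0.7],[0.0098,0.073,0,0,0,0,0.7],[0.0098,0.073,0,0,0,0,0.7],[0.0098,0.073,0,0,0,0,0.7],[0.0098,0.073,0,0,0,0,0.7],[0.0098,0.073,0,0,0,0,0.7],[0.0098,0.073,0,0,0,0,0.7],[0.0098,0.073,0,0,0,0,0.7],[0.0098,0.073,0,0,0,0,0.7],[0.0098,0.073,0,0,0,0,0.7]]]' 30
python3 -m inch '[[[0,0,0,-0.0072,0.0094,0.039,0.7],[0,0,0,-0.0072,0.0094,0.039,0.7],[0,0,0,-0.0072,0.0094,0.039,0.7],[0,0,0,-0.0072,0.0094,0.039,0.7],[0,0,0,-0.0072,0.0094,0.039,0.7],[0,0,0,-0.0072,0.0094,0.039,0.7],[0,0,0,-0.0072,0.0094,0.039,0.7],[0,0,0,-0.0072,0.0094,0.039,0.7],[0,0,0,-0.0072,0.0094,0.039,0.7],[0,0,0,-0.0072,0.0094,0.039,0.7],[0,0,0,0,0,0,0.7]]]' 30
python3 -c "
from deck import *
dplan([.068,0,.08]); snap('wrist','w14.png')"
```

```text
t: 29.65
eef_pos: [0.5022, -0.2373, 0.2489]
ee_rot: [-3.141, -0.004, -0.131]
force: [0.3, 0.3, -0.2]
width: 0.044
t: 30.75
eef_pos: [0.5023, -0.2355, 0.2485]
ee_rot: [3.132, -0.35, -1.369]
force: [0.1, 0.6, -0.8]
width: 0.0439
t 30.75 pos [ 0.5023 -0.2355  0.2485] rot [ 3.132 -0.35  -1.369] w 0.0439 F [ 0.1  0.6 -0.8] q [ 0.14  0.05 -0.54  0.42 -1.01 -0.17]
shift total [-0.0793 -0.0089  0.2352] rows@40mm 3.1
turn total [ 0.0026 -0.0002  0.0014] rows 0.1
deck coords now [ 0.1076 -0.0033  0.1976] force in deck [-0.8  0.2 -0.5]
```

View pics/w14.png

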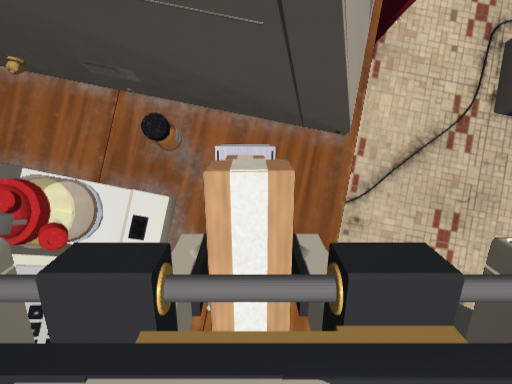

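```bash
python3 -m inch '[[[-0.02,-0.002,0.056,0,0,0,0.7],[-0.02,-0.002,0.056,0,0,0,0.7],[-0.02,-0.002,0.056,0,0,0,0.7],[-0.019,-0.002,0.056,0,0,0,0.7],[0,0,0.04,0,0,0,0.7],[0,0,0,0,0,0,0.7]]]' 30
python3 -c "
from deck import *
dplan([.062,0,.046])"
```

```text
t: 31.4
eef_pos: [0.5053, -0.2442, 0.1097]
ee_rot: [3.128, -0.348, -1.365]
force: [-0.3, -0.3, -0.9]
width: 0.044
t 31.4 pos [ 0.5053 -0.2442  0.1097] rot [ 3.128 -0.348 -1.365] w 0.044 F [-0.3 -0.3 -0.9] q [ 0.09  0.2  -0.77  0.59 -0.66 -0.37]
shift total [-0.0134 -0.0047  0.0362] rows@40mm 0.5
turn total [0.0034 0.0003 0.0027] rows 0.1
deck coords now [ 0.0687 -0.0021  0.0641] force in deck [-0.1 -0.3 -0.9]
```

```bash
python3 -m inch '[[[-0.006,-0.002,0.015,0,0,0,0.7],[-0.004,0,0.013,0,0,0,0.7],[0,0,0,0,0,0,0.7]]]' 30
python3 -c "
from deck import *
dplan([.056,0,.046])"
```

```text
t: 31.7
eef_pos: [0.5084, -0.2433, 0.0975]
ee_rot: [3.134, -0.35, -1.368]
force: [0.1, 0.5, -1.0]
width: 0.0439
t 31.7 pos [ 0.5084 -0.2433  0.0975] rot [ 3.134 -0.35  -1.368] w 0.0439 F [ 0.1  0.5 -1. ] q [ 0.08  0.22 -0.79  0.63 -0.62 -0.41]
shift total [-0.0164  0.0021  0.0133] rows@40mm 0.3
turn total [ 0.0018 -0.0002  0.0017] rows 0.1
deck coords now [0.0642 0.0011 0.0527] force in deck [-0.8  0.2 -0.7]
```

```bash
python3 -m inch '[[[0,0,0.012,0,0,0.0017,0.7],[-0.006,0.002,0,0,0,0,0.7],[-0.006,0,0,0,0,0,0.7],[0,0,0,0,0,0,0.7]]]' 30
python3 -c "
from deck import *
dplan([.056,0,.041])"
python3 -m inch '[[[-0.004,0,0,0,0,0,0.7],[-0.004,0,0,0,0,0,0.7],[0,0,0,0,0,0,0.7]]]' 30
python3 -c "
from deck import *
dplan([.056,0,.041])"
```

```text
t: 32.1
eef_pos: [0.5067, -0.2397, 0.09]
ee_rot: [3.136, -0.35, -1.374]
force: [-0.6, -0.7, -2.1]
width: 0.0442
t 32.1 pos [ 0.5067 -0.2397  0.09  ] rot [ 3.136 -0.35  -1.374] w 0.0442 F [-0.6 -0.7 -2.1] q [ 0.09  0.23 -0.81  0.65 -0.6  -0.44]
shift total [-0.0041  0.0004  0.0119] rows@40mm 0.2
turn total [ 0.0017 -0.0002 -0.0001] rows 0.0
deck coords now [0.058  0.0002 0.047 ] force in deck [-0.2 -0.7 -2.1]
t: 32.4
eef_pos: [0.5062, -0.2372, 0.0895]
ee_rot: [3.136, -0.352, -1.375]
force: [2.6, -10.1, 1.0]
width: 0.0437
t 32.4 pos [ 0.5062 -0.2372  0.0895] rot [ 3.136 -0.352 -1.375] w 0.0437 F [  2.6 -10.1   1. ] q [ 0.09  0.23 -0.81  0.65 -0.6  -0.45]
shift total [0.001  0.0003 0.0128] rows@40mm 0.2
turn total [ 0.002  -0.0008 -0.0005] rows 0.0
deck coords now [0.0555 0.0002 0.0474] force in deck [10.1  0.6 -2.7]
```

Contact with the backstop is at about 10 N. I'll lower now.

```bash
python3 -m inch '[[[0,0,0.006,0,0,0,0.7],[0,0,0.004,0,0,0,0.7],[0,0,0,0,0,0,0.7]]]' 30
python3 -c "
from deck import *
dplan([.056,0,.041])"
python3 -m inch '[[[0,0,0.004,0,0,0,0.7],[0,0,0,0,0,0,0.7]]]' 30
python3 -c "
from deck import *
dplan([.056,0,.041])"
```

```text
t: 32.7
eef_pos: [0.507, -0.2388, 0.085]
ee_rot: [3.137, -0.351, -1.375]
force: [1.5, -7.1, 4.5]
width: 0.0438
t 32.7 pos [ 0.507  -0.2388  0.085 ] rot [ 3.137 -0.351 -1.375] w 0.0438 F [ 1.5 -7.1  4.5] q [ 0.08  0.23 -0.82  0.67 -0.59 -0.46]
shift total [0.0009 0.0013 0.0031] rows@40mm 0.0
turn total [ 0.0016 -0.0007 -0.0005] rows 0.0
deck coords now [0.0556 0.0006 0.0426] force in deck [8.4 0.1 1.8]
t: 32.9
eef_pos: [0.5072, -0.2392, 0.084]
ee_rot: [3.138, -0.352, -1.374]
force: [-5.6, 1.5, 15.1]
width: 0.0434
t 32.9 pos [ 0.5072 -0.2392  0.084 ] rot [ 3.138 -0.352 -1.374] w 0.0434 F [-5.6  1.5 15.1] q [ 0.08  0.24 -0.82  0.67 -0.58 -0.47]
shift total [0.0008 0.0015 0.001 ] rows@40mm 0.0
turn total [ 0.0014 -0.001  -0.0003] rows 0.0
deck coords now [0.0556 0.0007 0.0415] force in deck [ 2.8 -5.2 15.1]
```

```bash
python3 -m inch '[[[0,0,-0.002,0,0,0,0.6],[0,0,0,0,0,0,0.3],[0,0,0,0,0,0,0.3],[0,0,0,0,0,0,0.3],[0,0,-0.03,0,0,0,0.3],[0,0,-0.08,0,0,0,0.2],[0,0,-0.08,0,0,0,0],[0,0,-0.08,0,0,0,0],[0,0,-0.08,0,0,0,0],[0,0,0,0,0,0,0]]]' 30
python3 -c "
from deck import *
dplan([.066,0,.009]);im=snap('wrist','w15.png'); np.savez('w15.npz',**camera_info('wrist'))
plan(None,[np.pi,0,np.radians(5)])"
```

```text
t: 33.9
eef_pos: [0.4985, -0.1776, 0.2526]
ee_rot: [-3.138, -0.35, -1.375]
force: [0.7, 0.1, 0.3]
width: 0.0872
t 33.9 pos [ 0.4985 -0.1776  0.2526] rot [-3.138 -0.35  -1.375] w 0.0872 F [0.7 0.1 0.3] q [ 0.27  0.02 -0.56  0.41 -1.05 -0.29]
shift total [0.0216 0.0099 0.4243] rows@40mm 5.3
turn total [-0.0011 -0.0004 -0.0004] rows 0.0
deck coords now [0.055  0.0042 0.2212] force in deck [0.2 0.7 0.3]
t 33.95 pos [ 0.4972 -0.1781  0.2499] rot [-3.141 -0.35  -1.375] w 0.0871 F [-0.6  0.1 -0.1] q [ 0.27  0.02 -0.57  0.41 -1.05 -0.29]
turn total [ 0.0811 -0.0907 -0.4602] rows 10.6
```

View pics/w15.png

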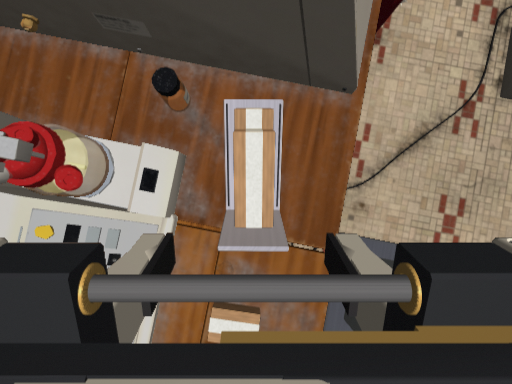

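```bash
python3 -m inch '[[[0,0,0,0.0074,-0.0082,-0.0418,0],[0,0,0,0.0074,-0.0082,-0.0418,0],[0,0,0,0.0074,-0.0082,-0.0418,0],[0,0,0,0.0074,-0.0082,-0.0418,0],[0,0,0,0.0074,-0.0082,-0.0418,0],[0,0,0,0.0074,-0.0082,-0.0418,0],[0,0,0,0.0074,-0.0082,-0.0418,0],[0,0,0,0.0074,-0.0082,-0.0418,0],[0,0,0,0.0074,-0.0082,-0.0418,0],[0,0,0,0.0074,-0.0082,-0.0418,0],[0,0,0,0.0074,-0.0082,-0.0418,0],[0,0,0,0,0,0,0]]]' 30
python3 -c "
from h import *
plan([0.44,0.0465,.2],[np.pi,0,np.radians(5)])"
```

```text
t: 35.15
eef_pos: [0.4956, -0.1799, 0.2457]
ee_rot: [3.141, 0.006, 0.085]
force: [0.9, 0.7, 0.3]
width: 0.0876
t 35.15 pos [ 0.4956 -0.1799  0.2457] rot [3.141 0.006 0.085] w 0.0876 F [0.9 0.7 0.3] q [ 0.02  0.11 -0.28  0.   -1.19  1.63]
shift total [-0.0717 -0.4606  0.0917] rows@40mm 5.9
turn total [ 0.0001  0.0021 -0.0007] rows 0.0
```

```bash
python3 -m inch '[[[-0.012,-0.077,0.015,0,0.0003,0,0],[-0.012,-0.077,0.015,0,0.0003,0,0],[-0.012,-0.077,0.015,0,0.0003,0,0],[-0.012,-0.077,0.015,0,0.0003,0,0],[-0.012,-0.077,0.015,0,0.0003,0,0],[-0.012,-0.077,0.015,0,0.0003,0,0.2],[0,0,0,0,0,0,0.2]]]' 30
python3 look.py w16 0.03; python3 -c "
from h import *
plan([0.48,0.047,.009],[np.pi,0,np.radians(5)])"
```

```text
t: 35.85
eef_pos: [0.4385, 0.0504, 0.2007]
ee_rot: [3.14, -0.001, 0.084]
force: [0.4, 0.3, 0.1]
width: 0.077
t 35.85 pos [0.4385 0.0504 0.2007] rot [ 3.14e+00 -1.00e-03  8.40e-02] w 0.077 F [0.4 0.3 0.1] q [ 0.57 -0.02 -0.52  0.   -1.07  1.09]
[ 0.4947 -0.0468] 0.0662 0.0179 2.3 [341.87695 132.48463]
[0.4798 0.0459] 0.0866 0.0176 5.6 [254.5 138.5]
t 35.9 pos [0.4391 0.0492 0.2012] rot [ 3.14e+00 -2.00e-03  8.50e-02] w 0.0733 F [0.1 0.4 0.2] q [ 0.56 -0.02 -0.52  0.   -1.07  1.09]
shift total [0.0805 0.0105 0.3845] rows@40mm 4.9
turn total [ 0.0006 -0.0005 -0.0009] rows 0.0
```

View pics/w16.png

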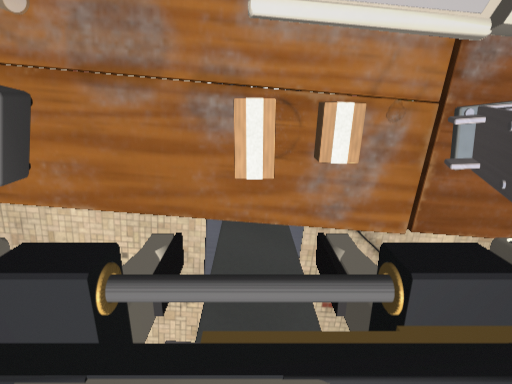

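```bash
python3 -m inch '[[[0.04,0.0055,0.02,0,0,0,0.22],[0.041,0.005,0.06,0,0,0,0.22],[0,0,0.08,0,0,0,0.22],[0,0,0.08,0,0,0,0.22],[0,0,0.07,0,0,0,0.22],[0,0,0.04,0,0,0,0.22],[0,0,0,0,0,0,0.22],[0,0,0,0,0,0,0.22]]]' 30
python3 -c "
from h import *
plan([0.48,0.0465,.009],[np.pi,0,np.radians(5)])"
```

```text
t: 36.7
eef_pos: [0.4815, 0.045, 0.0273]
ee_rot: [3.14, -0.001, 0.082]
force: [-0.0, -0.4, 1.2]
width: 0.0685
t 36.7 pos [0.4815 0.045  0.0273] rot [ 3.14e+00 -1.00e-03  8.20e-02] w 0.0685 F [-0.  -0.4  1.2] q [ 0.5   0.28 -0.65  0.   -0.64  1.15]
shift total [-0.0027 -0.0033  0.0365] rows@40mm 0.5
turn total [ 0.0006 -0.0004 -0.0015] rows 0.0
```

```bash
python3 -m inch '[[[-0.0027,-0.003,0.02,0,0,0,0.22],[0,0,0.016,0,0,-0.0015,0.22],[0,0,0,0,0,0,0.22],[0,0,0,0,0,0,0.7],[0,0,0,0,0,0,0.7],[0,0,0,0,0,0,0.7],[0,0,0,0,0,0,0.7],[0,0,0,0,0,0,0.7],[0,0,-0.04,0,0,0,0.7],[0,0,-0.08,0,0,0,0.7],[0,0,-0.08,0,0,0,0.7],[0,0,-0.08,0,0,0,0.7],[0,0,-0.08,0,0,0,0.7],[0,0,-0.08,0,0,0,0.7],[0,0,-0.05,0,0,0,0.7],[0,0,0,0,0,0,0.7]]]' 30
python3 -c "
from deck import *
dplan([.068,0,.09]); print(d2w([.068,0,.09])); snap('wrist','w17.png')"
```

```text
t: 38.3
eef_pos: [0.4811, 0.0479, 0.2581]
ee_rot: [-3.141, -0.009, 0.09]
force: [-0.2, -0.3, -0.7]
width: 0.0439
t 38.3 pos [0.4811 0.0479 0.2581] rot [-3.141 -0.009  0.09 ] w 0.0439 F [-0.2 -0.3 -0.7] q [ 0.51  0.01 -0.35  0.   -1.2   1.15]
shift total [-0.0042  0.567   0.2482] rows@40mm 7.7
turn total [-0.0834  0.0884  0.4602] rows 10.6
deck coords now [-0.1542  0.0314  0.3031] force in deck [-0.  -0.3 -0.8]
[ 0.5054892  -0.2344753   0.13382971]
```

View pics/w17.png

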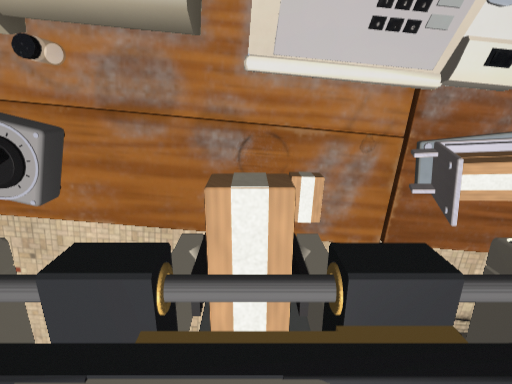

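```bash
python3 -m inch '[[[-0.0005,0.071,0,0,0,0,0.7],[-0.0005,0.071,0,0,0,0,0.7],[-0.0005,0.071,0,0,0,0,0.7],[-0.0005,0.071,0,0,0,0,0.7],[-0.0005,0.071,0,0,0,0,0.7],[-0.0005,0.071,0,0,0,0,0.7],[-0.0005,0.071,0,0,0,0,0.7],[-0.0005,0.071,0,0,0,0,0.7]]]' 30
python3 -m inch '[[[0,0,0,-0.0076,0.008,0.0418,0.7],[0,0,0,-0.0076,0.008,0.0418,0.7],[0,0,0,-0.0076,0.008,0.0418,0.7],[0,0,0,-0.0076,0.008,0.0418,0.7],[0,0,0,-0.0076,0.008,0.0418,0.7],[0,0,0,-0.0076,0.008,0.0418,0.7],[0,0,0,-0.0076,0.008,0.0418,0.7],[0,0,0,-0.0076,0.008,0.0418,0.7],[0,0,0,-0.0076,0.008,0.0418,0.7],[0,0,0,-0.0076,0.008,0.0418,0.7],[0,0,0,-0.0076,0.008,0.0418,0.7],[0,0,0,0,0,0,0.7]]]' 30
python3 -c "
from deck import *
dplan([.057,0,.09])"
```

```text
t: 39.15
eef_pos: [0.5019, -0.2369, 0.2526]
ee_rot: [3.141, 0.001, 0.089]
force: [0.5, 1.1, 0.3]
width: 0.0438
t: 40.35
eef_pos: [0.502, -0.2352, 0.2524]
ee_rot: [3.129, -0.35, -1.37]
force: [-0.5, 0.4, -0.2]
width: 0.0441
t 40.35 pos [ 0.502  -0.2352  0.2524] rot [ 3.129 -0.35  -1.37 ] w 0.0441 F [-0.5  0.4 -0.2] q [ 0.14  0.05 -0.53  0.41 -1.02 -0.17]
shift total [-0.1033 -0.01    0.2226] rows@40mm 3.1
turn total [ 0.0035 -0.0002  0.0011] rows 0.1
deck coords now [ 0.1086 -0.0036  0.2014] force in deck [-0.5 -0.4 -0. ]
```

```bash
python3 -m inch '[[[-0.026,-0.0025,0.056,0.0009,0,0.0003,0.7],[-0.026,-0.0025,0.056,0.0009,0,0.0003,0.7],[-0.026,-0.0025,0.056,0.0009,0,0.0003,0.7],[-0.025,-0.0025,0.055,0.0008,0,0.0002,0.7],[0,0,0,0,0,0,0.7],[0,0,0,0,0,0,0.7]]]' 30
python3 -c "
from deck import *
dplan([.050,0,.074])"
```

```text
t: 40.95
eef_pos: [0.5048, -0.2252, 0.132]
ee_rot: [-3.141, -0.35, -1.37]
force: [0.6, -1.3, 0.0]
width: 0.0436
t 40.95 pos [ 0.5048 -0.2252  0.132 ] rot [-3.141 -0.35  -1.37 ] w 0.0436 F [ 0.6 -1.3  0. ] q [ 0.14  0.16 -0.75  0.55 -0.71 -0.37]
shift total [-0.0175  0.0022  0.0349] rows@40mm 0.5
turn total [-0.0006 -0.0002  0.001 ] rows 0.0
deck coords now [0.0587 0.0011 0.0914] force in deck [ 1.3  0.3 -0.4]
```

```bash
python3 -m inch '[[[-0.007,0.002,0.018,0,0,0.001,0.7],[-0.007,0,0.014,0,0,0,0.7],[-0.003,0,0,0,0,0,0.7],[0,0,0,0,0,0,0.7]]]' 30
python3 -c "
from deck import *
dplan([.043,0,.070])"
python3 -m inch '[[[-0.004,0,0,0,0,0,0.7],[-0.004,0,0,0,0,0,0.7],[0,0,0,0,0,0,0.7]]]' 30
python3 -c "
from deck import *
dplan([.043,0,.070])"
```

```text
t: 41.35
eef_pos: [0.5037, -0.2225, 0.1143]
ee_rot: [-3.137, -0.35, -1.377]
force: [-0.3, 0.4, -0.3]
width: 0.0438
t 41.35 pos [ 0.5037 -0.2225  0.1143] rot [-3.137 -0.35  -1.377] w 0.0438 F [-0.3  0.4 -0.3] q [ 0.14  0.18 -0.78  0.59 -0.67 -0.42]
shift total [-0.014   0.0013  0.0114] rows@40mm 0.2
turn total [-0.0011 -0.0003 -0.0009] rows 0.0
deck coords now [0.05   0.0006 0.0757] force in deck [-0.5 -0.2 -0.2]
t: 41.65
eef_pos: [0.5032, -0.2186, 0.1129]
ee_rot: [-3.137, -0.35, -1.377]
force: [-0.7, -0.0, -1.0]
width: 0.0435
t 41.65 pos [ 0.5032 -0.2186  0.1129] rot [-3.137 -0.35  -1.377] w 0.0435 F [-0.7 -0.  -1. ] q [ 0.14  0.18 -0.79  0.59 -0.66 -0.43]
shift total [-0.0056  0.0018  0.0116] rows@40mm 0.2
turn total [-0.0012 -0.0003 -0.0009] rows 0.0
deck coords now [0.0458 0.0008 0.0758] force in deck [-0.4 -0.7 -0.9]
```

```bash
python3 -m inch '[[[-0.004,0.001,0,0,0,0,0.7],[-0.003,0,0,0,0,0,0.7],[-0.002,0,0,0,0,0,0.7],[0,0,0,0,0,0,0.7]]]' 30
python3 -c "
from deck import *
dplan([.043,0,.070])"
```

```text
t: 42.05
eef_pos: [0.5018, -0.2147, 0.1112]
ee_rot: [-3.137, -0.35, -1.377]
force: [-0.6, -0.2, -1.5]
width: 0.0442
t 42.05 pos [ 0.5018 -0.2147  0.1112] rot [-3.137 -0.35  -1.377] w 0.0442 F [-0.6 -0.2 -1.5] q [ 0.15  0.18 -0.8   0.59 -0.66 -0.44]
shift total [0.0033 0.0005 0.0112] rows@40mm 0.1
turn total [-0.0011 -0.0003 -0.001 ] rows 0.0
deck coords now [0.0413 0.0002 0.0756] force in deck [-0.4 -0.6 -1.4]
```

```bash
python3 -m inch '[[[-0.003,0,0,0,0,0,0.7],[-0.002,0,0,0,0,0,0.7],[0,0,0,0,0,0,0.7]]]' 30
python3 -c "
from deck import *
dplan([.043,0,.070])"
```

```text
t: 42.35
eef_pos: [0.5015, -0.2142, 0.1114]
ee_rot: [-3.138, -0.353, -1.378]
force: [5.8, -17.3, -0.9]
width: 0.0436
t 42.35 pos [ 0.5015 -0.2142  0.1114] rot [-3.138 -0.353 -1.378] w 0.0436 F [  5.8 -17.3  -0.9] q [ 0.16  0.18 -0.8   0.59 -0.66 -0.45]
shift total [0.0041 0.0002 0.012 ] rows@40mm 0.2
turn total [-0.0007 -0.0011 -0.0013] rows 0.0
deck coords now [0.0409 0.0001 0.076 ] force in deck [16.7  2.3 -7. ]
```

Contact. I'll back off slightly, then lower.

```bash
python3 -m inch '[[[0.0015,0,0.006,0,0,0,0.7],[0,0,0.004,0,0,0,0.7],[0,0,0,0,0,0,0.7]]]' 30
python3 -c "
from deck import *
dplan([.043,0,.070])"
python3 -m inch '[[[0,0,0.004,0,0,0,0.7],[0,0,0,0,0,0,0.7]]]' 30
python3 -c "
from deck import *
dplan([.043,0,.070])"
```

```text
t: 42.65
eef_pos: [0.5023, -0.2158, 0.1069]
ee_rot: [-3.136, -0.352, -1.378]
force: [3.1, -10.2, 1.6]
width: 0.0439
t 42.65 pos [ 0.5023 -0.2158  0.1069] rot [-3.136 -0.352 -1.378] w 0.0439 F [  3.1 -10.2   1.6] q [ 0.15  0.19 -0.8   0.6  -0.65 -0.45]
shift total [0.004  0.0011 0.0023] rows@40mm 0.1
turn total [-0.0012 -0.0008 -0.0013] rows 0.0
deck coords now [0.041  0.0006 0.0711] force in deck [10.5  1.1 -2.2]
t: 42.85
eef_pos: [0.5026, -0.2162, 0.1059]
ee_rot: [-3.136, -0.352, -1.378]
force: [-4.4, 0.1, 14.6]
width: 0.0439
t 42.85 pos [ 0.5026 -0.2162  0.1059] rot [-3.136 -0.352 -1.378] w 0.0439 F [-4.4  0.1 14.6] q [ 0.15  0.19 -0.81  0.61 -0.64 -0.46]
shift total [0.0038 0.0015 0.0002] rows@40mm 0.1
turn total [-0.0015 -0.001  -0.0012] rows 0.0
deck coords now [0.0411 0.0008 0.0701] force in deck [ 4.1 -4.3 14. ]
```

```bash
python3 -m inch '[[[0,0,-0.002,0,0,0,0.6],[0,0,0,0,0,0,0.3],[0,0,0,0,0,0,0.3],[0,0,0,0,0,0,0.3],[0,0,-0.03,0,0,0,0.3],[0,0,-0.08,0,0,0,0.2],[0,0,-0.08,0,0,0,0],[0,0,-0.08,0,0,0,0],[0,0,-0.04,0,0,0,0],[0,0,0,0,0,0,0]]]' 30
python3 -c "
from deck import *
dplan([.066,0,.009]);im=snap('wrist','w18.png'); np.savez('w18.npz',**camera_info('wrist'))
plan(None,[np.pi,0,np.radians(3)])"
```

```text
t: 43.85
eef_pos: [0.4926, -0.162, 0.2537]
ee_rot: [-3.131, -0.35, -1.377]
force: [-0.2, 0.9, 0.1]
width: 0.0871
t 43.85 pos [ 0.4926 -0.162   0.2537] rot [-3.131 -0.35  -1.377] w 0.0871 F [-0.2  0.9  0.1] q [ 0.31  0.   -0.58  0.4  -1.06 -0.33]
shift total [0.0521 0.0072 0.4376] rows@40mm 5.5
turn total [-0.003  -0.0002 -0.0011] rows 0.1
deck coords now [0.0398 0.0016 0.2278] force in deck [-0.9  0.   0.4]
t 43.9 pos [ 0.4917 -0.1624  0.2517] rot [-3.134 -0.349 -1.377] w 0.087 F [ 0.1 -0.7 -0. ] q [ 0.31  0.   -0.58  0.4  -1.06 -0.33]
turn total [ 0.0774 -0.0933 -0.4495] rows 10.3
```

View pics/w18.png

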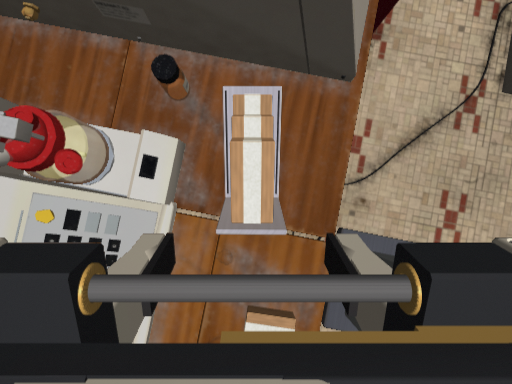

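```bash
python3 -m inch '[[[0,0,0,0.007,-0.0085,-0.0409,0],[0,0,0,0.007,-0.0085,-0.0409,0],[0,0,0,0.007,-0.0085,-0.0409,0],[0,0,0,0.007,-0.0085,-0.0409,0],[0,0,0,0.007,-0.0085,-0.0409,0],[0,0,0,0.007,-0.0085,-0.0409,0],[0,0,0,0.007,-0.0085,-0.0409,0],[0,0,0,0.007,-0.0085,-0.0409,0],[0,0,0,0.007,-0.0085,-0.0409,0],[0,0,0,0.007,-0.0085,-0.0409,0],[0,0,0,0.007,-0.0085,-0.0409,0],[-0.038,-0.078,0,0,0,0,0],[-0.038,-0.078,0.02,0,0,0,0],[-0.02,-0.076,0.04,0,0,0,0],[0,0,0.04,0,0,0,0],[0,0,0,0,0,0,0]]]' 30
python3 look.py w19 0.03; python3 -c "
from h import *
plan([0.495,-0.046,.009],[np.pi,0,np.radians(3)])"
```

```text
t: 45.5
eef_pos: [0.4343, -0.0497, 0.1976]
ee_rot: [3.139, 0.01, 0.054]
force: [-0.6, -1.4, 0.2]
width: 0.0878
t 45.5 pos [ 0.4343 -0.0497  0.1976] rot [3.139 0.01  0.054] w 0.0878 F [-0.6 -1.4  0.2] q [ 0.34 -0.01 -0.52 -0.   -1.08  1.29]
[ 0.445  -0.0323] 0.0644 0.0175 4.0 [232.55261 165.49861]
[ 0.4945 -0.2664] 0.1256 0.1018 100.0 [454.10028 129.77997]
t 45.55 pos [ 0.4356 -0.0502  0.1992] rot [3.139 0.008 0.053] w 0.0877 F [ 0.3 -0.2  0.2] q [ 0.34 -0.01 -0.52  0.   -1.08  1.29]
shift total [ 0.1221 -0.003   0.3795] rows@40mm 5.0
turn total [0.0008 0.0025 0.0002] rows 0.1
```

View pics/w19.png

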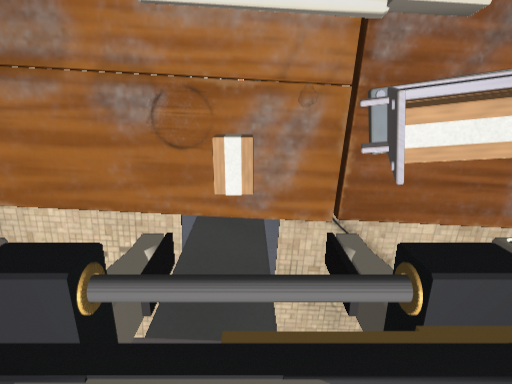

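Carton d has been knocked. It is now at pixel (233,165), which is (0.445,-0.032), yaw 4°.

```bash
python3 -c "
from h import *
plan([0.447,-0.0318,.010],[np.pi,0,np.radians(4)])"
```

```text
t 45.55 pos [ 0.4356 -0.0502  0.1992] rot [3.139 0.008 0.053] w 0.0877 F [ 0.3 -0.2  0.2] q [ 0.34 -0.01 -0.52  0.   -1.08  1.29]
shift total [ 0.0277 -0.0364  0.3781] rows@40mm 4.8
turn total [ 0.0008  0.0025 -0.0054] rows 0.1
```

```bash
python3 -m inch '[[[0.0277,-0.0364,0.02,0.0008,0.0025,-0.0054,0.1],[0,0,0.06,0,0,0,0.1],[0,0,0.08,0,0,0,0.1],[0,0,0.08,0,0,0,0.1],[0,0,0.07,0,0,0,0.1],[0,0,0.03,0,0,0,0.1],[0,0,0,0,0,0,0.1],[0,0,0,0,0,0,0.1]]]' 30
python3 -c "
from h import *
plan([0.447,-0.0318,.010],[np.pi,0,np.radians(4)])"; python3 look.py w20 0.03
```

```text
t: 46.35
eef_pos: [0.451, -0.0314, 0.031]
ee_rot: [-3.141, -0.003, 0.068]
force: [0.3, -0.5, 1.7]
width: 0.079
t 46.35 pos [ 0.451  -0.0314  0.031 ] rot [-3.141e+00 -3.000e-03  6.800e-02] w 0.079 F [ 0.3 -0.5  1.7] q [ 0.37  0.23 -0.72  0.   -0.62  1.27]
shift total [-0.0081  0.0003  0.042 ] rows@40mm 0.5
turn total [-0.0002 -0.0011 -0.0005] rows 0.0
t 46.35 pos [ 0.451  -0.0314  0.031 ] rot [-3.141e+00 -3.000e-03  6.800e-02] w 0.079 F [ 0.3 -0.5  1.7] q [ 0.37  0.23 -0.72  0.   -0.62  1.27]
[ 0.4543 -0.0311] 0.0429 0.0174 4.7 [248.5 240.5]
```

View pics/w20.png

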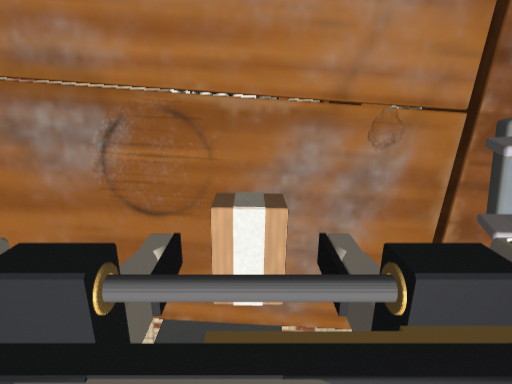

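```bash
python3 -m inch '[[[-0.007,0,0.02,0,0,0,0.1],[0,0,0.022,0,0,0,0.1],[0,0,0,0,0,0,0.1],[0,0,0,0,0,0,0.7],[0,0,0,0,0,0,0.7],[0,0,0,0,0,0,0.7],[0,0,0,0,0,0,0.7],[0,0,0,0,0,0,0.7],[0,0,0,0,0,0,0.7]]]' 30
python3 -m inch '[[[0,0,-0.04,0,0,0,0.7],[0,0,-0.08,0,0,0,0.7],[0,0,-0.08,0,0,0,0.7],[0,0,-0.08,0,0,0,0.7],[0,0,-0.08,0,0,0,0.7],[0,0,-0.08,0,0,0,0.7],[0,0,-0.08,0,0,0,0.7],[0,0,-0.03,0,0,0,0.7],[0,0,0,0,0,0,0.7]]]' 30
python3 -c "
from deck import *
dplan([.050,0,.15]); print(d2w([.05,0,.15])); snap('wrist','w21.png')"
```

```text
t: 47.3
eef_pos: [0.4469, -0.031, 0.0097]
ee_rot: [-3.14, -0.004, 0.069]
force: [-1.2, 0.1, 3.8]
width: 0.0433
t: 48.2
eef_pos: [0.4468, -0.0312, 0.287]
ee_rot: [-3.139, -0.008, 0.069]
force: [0.8, 0.6, -1.1]
width: 0.0438
t 48.2 pos [ 0.4468 -0.0312  0.287 ] rot [-3.139 -0.008  0.069] w 0.0438 F [ 0.8  0.6 -1.1] q [ 0.37 -0.07 -0.36  0.   -1.27  1.27]
shift total [0.0777 0.3399 0.2058] rows@40mm 5.1
turn total [-0.0825  0.0894  0.4537] rows 10.4
deck coords now [-0.0777 -0.0177  0.3061] force in deck [-0.7  0.9 -0.9]
[ 0.49815383 -0.19776532  0.1840549 ]
```

View pics/w21.png

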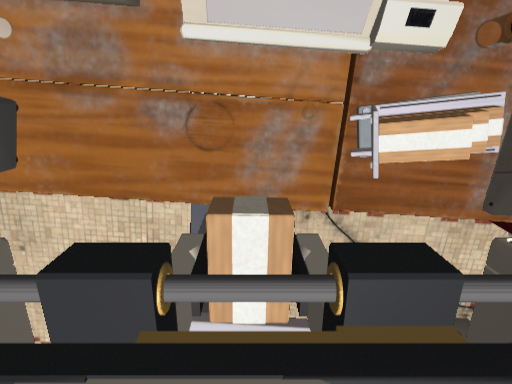

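```bash
python3 -m inch '[[[0.013,0.0567,0,0,0,0,0.7],[0.013,0.0567,0,0,0,0,0.7],[0.013,0.0567,0,0,0,0,0.7],[0.013,0.0567,0,0,0,0,0.7],[0.013,0.0567,0,0,0,0,0.7],[0.013,0.0567,0,0,0,0,0.7]]]' 30
python3 -m inch '[[[0,0,0,-0.0075,0.0081,0.0412,0.7],[0,0,0,-0.0075,0.0081,0.0412,0.7],[0,0,0,-0.0075,0.0081,0.0412,0.7],[0,0,0,-0.0075,0.0081,0.0412,0.7],[0,0,0,-0.0075,0.0081,0.0412,0.7],[0,0,0,-0.0075,0.0081,0.0412,0.7],[0,0,0,-0.0075,0.0081,0.0412,0.7],[0,0,0,-0.0075,0.0081,0.0412,0.7],[0,0,0,-0.0075,0.0081,0.0412,0.7],[0,0,0,-0.0075,0.0081,0.0412,0.7],[0,0,0,-0.0075,0.0081,0.0412,0.7],[0,0,0,0,0,0,0.7]]]' 30
python3 -c "
from deck import *
dplan([.045,0,.125])"
```

```text
t: 48.85
eef_pos: [0.4958, -0.1994, 0.2823]
ee_rot: [-3.14, -0.0, 0.069]
force: [-0.5, 0.9, -0.1]
width: 0.0438
t: 50.05
eef_pos: [0.4957, -0.198, 0.2822]
ee_rot: [3.132, -0.349, -1.37]
force: [0.0, 0.1, -1.0]
width: 0.0443
t 50.05 pos [ 0.4957 -0.198   0.2822] rot [ 3.132 -0.349 -1.37 ] w 0.0443 F [ 0.   0.1 -1. ] q [ 0.23  0.01 -0.5   0.39 -1.11 -0.22]
shift total [-0.0767 -0.0073  0.2346] rows@40mm 3.1
turn total [0.0027 0.     0.0011] rows 0.1
deck coords now [ 0.0834 -0.0025  0.2423] force in deck [-0.4  0.  -0.9]
```

```bash
python3 -m inch '[[[-0.019,-0.0012,0.058,0.0007,0,0.0003,0.7],[-0.019,-0.0012,0.058,0.0007,0,0.0003,0.7],[-0.019,-0.0012,0.058,0.0007,0,0.0003,0.7],[-0.019,-0.0012,0.058,0.0006,0,0.0002,0.7],[0,0,0,0,0,0,0.7],[0,0,0,0,0,0,0.7]]]' 30
python3 -c "
from deck import *
dplan([.038,0,.105])"
```

```text
t: 50.65
eef_pos: [0.4989, -0.2023, 0.1624]
ee_rot: [-3.141, -0.349, -1.371]
force: [1.2, 1.1, 0.0]
width: 0.044
t 50.65 pos [ 0.4989 -0.2023  0.1624] rot [-3.141 -0.349 -1.371] w 0.044 F [1.2 1.1 0. ] q [ 0.2   0.11 -0.71  0.49 -0.81 -0.36]
shift total [-0.0178 -0.0002  0.0462] rows@40mm 0.6
turn total [-0.0006  0.0001  0.0009] rows 0.0
deck coords now [ 4.690e-02 -1.000e-04  1.281e-01] force in deck [-0.7  1.4  0.3]
```

```bash
python3 -m inch '[[[-0.007,0,0.022,0,0,0.0009,0.7],[-0.007,0,0.02,0,0,0,0.7],[-0.003,0,0.003,0,0,0,0.7],[0,0,0,0,0,0,0.7]]]' 30
python3 -c "
from deck import *
dplan([.033,0,.1])"
python3 -m inch '[[[-0.004,0,0,0,0,0,0.7],[-0.004,0,0,0,0,0,0.7],[0,0,0,0,0,0,0.7]]]' 30
python3 -c "
from deck import *
dplan([.033,0,.1])"
```

```text
t: 51.05
eef_pos: [0.4995, -0.2016, 0.1388]
ee_rot: [-3.137, -0.349, -1.376]
force: [0.5, -0.9, 0.5]
width: 0.0436
t 51.05 pos [ 0.4995 -0.2016  0.1388] rot [-3.137 -0.349 -1.376] w 0.0436 F [ 0.5 -0.9  0.5] q [ 0.2   0.14 -0.75  0.53 -0.75 -0.4 ]
shift total [-0.0106  0.0011  0.0122] rows@40mm 0.2
turn total [-0.0012  0.     -0.0008] rows 0.0
deck coords now [0.0383 0.0005 0.1061] force in deck [1.1 0.3 0.2]
t: 51.35
eef_pos: [0.4988, -0.1976, 0.1373]
ee_rot: [-3.136, -0.349, -1.377]
force: [0.5, 0.8, -0.9]
width: 0.0436
t 51.35 pos [ 0.4988 -0.1976  0.1373] rot [-3.136 -0.349 -1.377] w 0.0436 F [ 0.5  0.8 -0.9] q [ 0.2   0.14 -0.76  0.53 -0.74 -0.42]
shift total [-0.002   0.0013  0.0121] rows@40mm 0.2
turn total [-0.0014  0.0001 -0.0009] rows 0.0
deck coords now [0.034  0.0006 0.1061] force in deck [-0.9  0.6 -0.6]
```

```bash
python3 -m inch '[[[-0.003,0,0.004,0,0,0,0.7],[-0.003,0,0,0,0,0,0.7],[0,0,0,0,0,0,0.7]]]' 30
python3 -c "
from deck import *
dplan([.033,0,.1])"
```

```text
t: 51.65
eef_pos: [0.4991, -0.1969, 0.1355]
ee_rot: [-3.137, -0.352, -1.376]
force: [3.9, -12.9, 3.9]
width: 0.0437
t 51.65 pos [ 0.4991 -0.1969  0.1355] rot [-3.137 -0.352 -1.376] w 0.0437 F [  3.9 -12.9   3.9] q [ 0.21  0.14 -0.76  0.54 -0.74 -0.43]
shift total [0.0004 0.0021 0.0093] rows@40mm 0.1
turn total [-0.0013 -0.0008 -0.0008] rows 0.0
deck coords now [0.0328 0.0011 0.1046] force in deck [13.9  1.3 -0.9]
```

```bash
python3 -m inch '[[[0.0008,0.001,0.005,0,0,0,0.7],[0,0,0.004,0,0,0,0.7],[0,0,0,0,0,0,0.7]]]' 30
python3 -c "
from deck import *
dplan([.033,0,.1])"
python3 -m inch '[[[0,0,0.003,0,0,0,0.7],[0,0,0,0,0,0,0.7]]]' 30
python3 -c "
from deck import *
dplan([.033,0,.1])"
```

```text
t: 51.95
eef_pos: [0.4993, -0.1984, 0.1318]
ee_rot: [-3.135, -0.351, -1.377]
force: [0.7, -4.5, 8.9]
width: 0.0438
t 51.95 pos [ 0.4993 -0.1984  0.1318] rot [-3.135 -0.351 -1.377] w 0.0438 F [ 0.7 -4.5  8.9] q [ 0.2   0.15 -0.77  0.54 -0.73 -0.43]
shift total [0.0002 0.0019 0.0012] rows@40mm 0.0
turn total [-0.0017 -0.0006 -0.001 ] rows 0.0
deck coords now [0.0329 0.001  0.1006] force in deck [ 7.3 -0.2  6.8]
t: 52.15
eef_pos: [0.4996, -0.1985, 0.1316]
ee_rot: [-3.134, -0.352, -1.377]
force: [-9.5, 6.1, 24.8]
width: 0.0439
t 52.15 pos [ 0.4996 -0.1985  0.1316] rot [-3.134 -0.352 -1.377] w 0.0439 F [-9.5  6.1 24.8] q [ 0.2   0.15 -0.77  0.55 -0.72 -0.43]
shift total [-0.      0.0026  0.0007] rows@40mm 0.0
turn total [-0.0021 -0.0008 -0.001 ] rows 0.1
deck coords now [0.033  0.0013 0.1004] force in deck [ 1.1 -8.2 26. ]
```

```bash
python3 -m inch '[[[0,0,-0.003,0,0,0,0.6],[0,0,0,0,0,0,0.3],[0,0,0,0,0,0,0.3],[0,0,0,0,0,0,0.3],[0,0,-0.03,0,0,0,0.3],[0,0,-0.08,0,0,0,0.2],[0,0,-0.08,0,0,0,0],[0,0,-0.08,0,0,0,0],[0,0,0,0,0,0,0]]]' 30
python3 -c "
from deck import *
dplan([.066,0,.009]);im=snap('wrist','w22.png'); np.savez('w22.npz',**camera_info('wrist'))
c=im[60:240,180:340]
cv2.imwrite('pics/w22c.png',cv2.resize(c,(533,600),interpolation=cv2.INTER_CUBIC))"
```

```text
t: 53.05
eef_pos: [0.4912, -0.1509, 0.2619]
ee_rot: [-3.128, -0.349, -1.377]
force: [0.2, 0.8, -0.6]
width: 0.0858
t 53.05 pos [ 0.4912 -0.1509  0.2619] rot [-3.128 -0.349 -1.377] w 0.0858 F [ 0.2  0.8 -0.6] q [ 0.34 -0.01 -0.57  0.4  -1.08 -0.34]
shift total [0.0677 0.0102 0.4606] rows@40mm 5.8
turn total [-0.0039  0.     -0.0012] rows 0.1
deck coords now [0.0322 0.0024 0.2394] force in deck [-0.9  0.4 -0.3]
```

View pics/w22c.png

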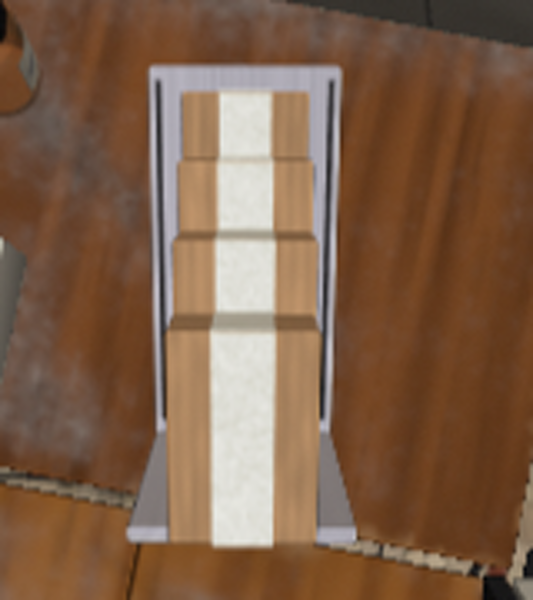

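```bash
python3 -c "
from h import *
plan(None,[np.pi,0,np.radians(-54.5)])"
python3 -m inch '[[[0,0,-0.04,0,0,0,0],[0,0,0,0.03,-0.105,-0.13,0]]]' 30
python3 -c "
from h import *
plan(None,[np.pi,0,np.radians(-54.5)])"
```

```text
t 53.1 pos [ 0.49   -0.1515  0.2592] rot [-3.131 -0.348 -1.377] w 0.0864 F [-0.   0.2 -0.1] q [ 0.34 -0.01 -0.57  0.39 -1.08 -0.34]
turn total [ 0.0204 -0.1099 -0.1336] rows 3.9
t: 53.3
eef_pos: [0.487, -0.1448, 0.2754]
ee_rot: [3.135, -0.262, -1.262]
force: [-0.3, -0.5, -0.1]
width: 0.0873
t 53.3 pos [ 0.487  -0.1448  0.2754] rot [ 3.135 -0.262 -1.262] w 0.0873 F [-0.3 -0.5 -0.1] q [ 0.3  -0.02 -0.49  0.29 -1.12 -0.12]
turn total [ 0.0149 -0.0823 -0.0986] rows 2.9
```

```bash
python3 -m inch '[[[0,0,0,0.005,-0.027,-0.033,0],[0,0,0,0.005,-0.027,-0.033,0],[0,0,0,0.004,-0.022,-0.026,0],[0,0,0,0,0,0,0]]]' 30
python3 -c "
from h import *
plan([0.4665,0.3525,.25],[np.pi,0,np.radians(-54.5)])"
```

```text
t: 53.7
eef_pos: [0.4874, -0.1471, 0.2745]
ee_rot: [3.139, -0.017, -0.975]
force: [0.1, -0.6, -0.2]
width: 0.0872
t 53.7 pos [ 0.4874 -0.1471  0.2745] rot [ 3.139 -0.017 -0.975] w 0.0872 F [ 0.1 -0.6 -0.2] q [ 0.11  0.05 -0.29  0.02 -1.23  0.48]
shift total [-0.8511 -0.5264  0.0326] rows@40mm 12.5
turn total [ 0.001  -0.0055 -0.0075] rows 0.2
```

```bash
python3 -m inch '[[[-0.0655,-0.0405,0.0025,0,-0.0005,-0.0006,0],[-0.0655,-0.0405,0.0025,0,-0.0005,-0.0006,0],[-0.0655,-0.0405,0.0025,0,-0.0005,-0.0006,0],[-0.0655,-0.0405,0.0025,0,-0.0005,-0.0006,0],[-0.0655,-0.0405,0.0025,0,-0.0005,-0.0006,0],[-0.0655,-0.0405,0.0025,0,-0.0005,-0.0006,0],[-0.0655,-0.0405,0.0025,0,-0.0005,-0.0006,0],[-0.0655,-0.0405,0.0025,0,-0.0005,-0.0006,0],[-0.0655,-0.0405,0.0025,0,-0.0005,-0.0006,0],[-0.0655,-0.0405,0.0025,0,-0.0005,-0.0006,0],[-0.0655,-0.0405,0.0025,0,-0.0005,-0.0006,0],[-0.0655,-0.0405,0.0025,0,-0.0005,-0.0006,0],[-0.0655,-0.0405,0.0025,0,-0.0005,-0.0006,0],[0,0,0,0,0,0,0]]]' 30
python3 -c "
from h import *
plan([0.4665,0.3525,.2],[np.pi,0,np.radians(-54.5)]); im=snap('wrist','w23.png'); np.savez('w23.npz',**camera_info('wrist'))"
```

```text
t: 55.1
eef_pos: [0.4589, 0.3567, 0.2519]
ee_rot: [3.137, -0.002, -0.949]
force: [1.1, 0.3, -0.8]
width: 0.0875
t 55.1 pos [0.4589 0.3567 0.2519] rot [ 3.137e+00 -2.000e-03 -9.490e-01] w 0.0875 F [ 1.1  0.3 -0.8] q [ 1.    0.19 -0.16  0.   -1.22 -0.38]
shift total [ 0.0156 -0.0079  0.1038] rows@40mm 1.3
turn total [ 0.0013 -0.0006  0.0007] rows 0.0
```

View pics/w23.png

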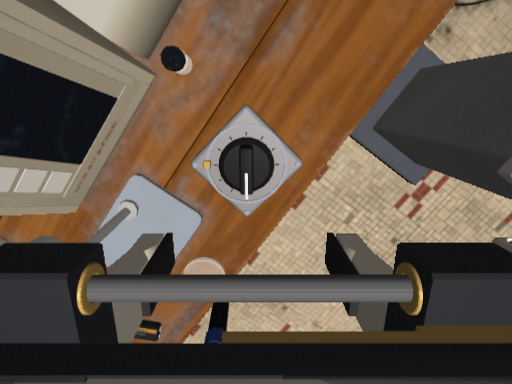

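```bash
python3 -m inch '[[[0.0156,-0.0079,0.05,0.0013,0,0.0007,0.3],[0,0,0.08,0,0,0,0.5],[0,0,0.08,0,0,0,0.5],[0,0,0.08,0,0,0,0.5],[0,0,0,0,0,0,0.5],[0,0,0,0,0,0,0.5]]]' 20
python3 -c "
from h import *
plan([0.4665,0.3525,.083],[np.pi,0,np.radians(-54.5)])"
```

```text
t: 55.75
eef_pos: [0.4677, 0.3489, 0.1095]
ee_rot: [-3.141, -0.001, -0.952]
force: [0.3, 0.1, 0.5]
width: 0.0464
t 55.75 pos [0.4677 0.3489 0.1095] rot [-3.141e+00 -1.000e-03 -9.520e-01] w 0.0464 F [0.3 0.1 0.5] q [ 0.98  0.31 -0.35  0.   -0.91 -0.36]
shift total [-0.0073 -0.0022  0.053 ] rows@40mm 0.7
turn total [-0.0001 -0.0004 -0.0003] rows 0.0
```

```bash
python3 -m inch '[[[-0.006,-0.002,0.027,0,0,0,0.5],[0,0,0.027,0,0,0,0.6],[0,0,0,0,0,0,0.95],[0,0,0,0,0,0,0.95],[0,0,0,0,0,0,0.95],[0,0,0,0,0,0,0.95],[0,0,0,0,0,0,0.95]]]' 20
python3 -c "
from h import *
plan([0.4665,0.3525,.083],[np.pi,0,np.radians(-54.5)]);print(Rm().inv().apply(get_state()['force']),get_state()['moment'])"
```

```text
t: 56.45
eef_pos: [0.4662, 0.3523, 0.0828]
ee_rot: [-3.141, 0.0, -0.951]
force: [-5.8, -2.3, 5.5]
width: 0.015
t 56.45 pos [0.4662 0.3523 0.0828] rot [-3.141  0.    -0.951] w 0.015 F [-5.8 -2.3  5.5] q [ 0.98  0.34 -0.37 -0.   -0.85 -0.36]
shift total [ 0.     -0.0007 -0.0005] rows@40mm 0.0
turn total [-0.0002  0.0001 -0.0001] rows 0.0
[-1.49203856  6.02863435 -5.46050232] [-0.77992406  2.03047991  0.0778952 ]
```

```bash
python3 -m inch '[[[0,0,0,0,0,0.04,0.95],[0,0,0,0,0,0.04,0.95],[0,0,0,0,0,0.04,0.95],[0,0,0,0,0,0.04,0.95],[0,0,0,0,0,0,0.95]]]' 20
python3 -c "
from h import *
plan();print(Rm().inv().apply(get_state()['force']),get_state()['moment'])"
```

```text
t: 56.95
eef_pos: [0.4664, 0.3524, 0.0827]
ee_rot: [-3.141, 0.001, -1.456]
force: [-4.2, -2.9, 6.1]
width: 0.0148
t 56.95 pos [0.4664 0.3524 0.0827] rot [-3.141e+00  1.000e-03 -1.456e+00] w 0.0148 F [-4.2 -2.9  6.1] q [ 0.98  0.34 -0.37  0.   -0.85 -0.87]
[ 2.36742454  4.46550222 -6.11309729] [-0.82404753  1.95019726 -0.008479  ]
```

```bash
python3 -m inch '[[[0,0,0,0,0,0.039,0.95],[0,0,0,0,0,0.039,0.95],[0,0,0,0,0,0.039,0.95],[0,0,0,0,0,0.039,0.95],[0,0,0,0,0,0.039,0.95],[0,0,0,0,0,0,0.95],[0,0,0,0,0,0,0.6],[0,0,0,0,0,0,0],[0,0,0,0,0,0,0],[0,0,0,0,0,0,0],[0,0,-0.06,0,0,0,0],[0,0,-0.06,0,0,0,0],[0,0,-0.04,0,0,0,0],[0,0,0,0,0,0,0]]]' 20
python3 -c "
from h import *
plan([0.4665,0.3525,.14],[np.pi,0,np.radians(-28.4)]); im=snap('wrist','w24.png'); np.savez('w24.npz',**camera_info('wrist'))
c=im[100:240,170:340]
cv2.imwrite('pics/w24c.png',cv2.resize(c,(680,560),interpolation=cv2.INTER_CUBIC))"
```

```text
t: 58.35
eef_pos: [0.4681, 0.3541, 0.1656]
ee_rot: [-3.14, 0.007, -2.066]
force: [-0.5, 0.8, -0.1]
width: 0.0734
t 58.35 pos [0.4681 0.3541 0.1656] rot [-3.14   0.007 -2.066] w 0.0734 F [-0.5  0.8 -0.1] q [ 0.98  0.26 -0.28  0.   -1.03 -1.48]
shift total [0.0047 0.0013 0.0512] rows@40mm 0.6
turn total [-0.0023  0.0014 -0.4998] rows 11.1
```

View pics/w24c.png

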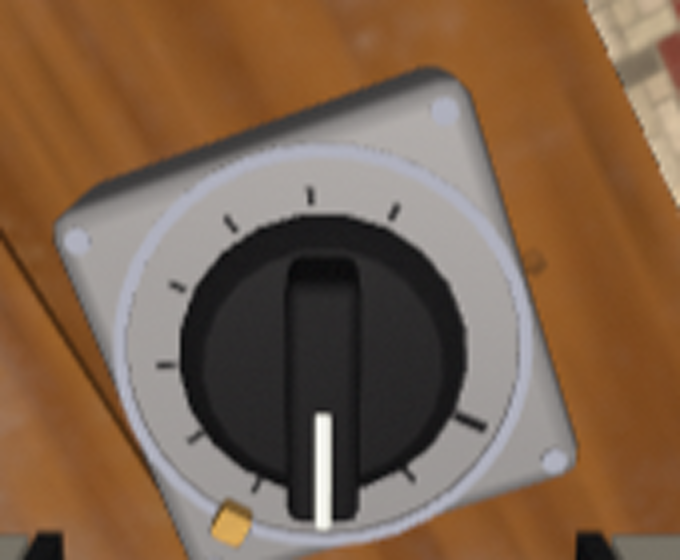

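Run:
```python
from h import *
ci=dict(np.load('w24.npz')); s=4.
W=lambda u,v,z: ray(ci,170+u/s-.5,100+v/s-.5,z)
ring=np.array([W(117,346,.057),W(529,346,.057),W(323,147,.057),W(323,541,.057)]);o=ring.mean(0)
print(np.round(ring,4),o)
for n,u,v,z in [('zero',470,422,.0555),('tab top',231,519,.0665),('tab mid',231,523,.062),('tick opp?',311,195,.0555),('t2',196,438,.0555),('t3',258,482,.0555),('t',408,473,.0555),('t',167,365,.0555),('t',178,287,.0555)]:
    d=W(u,v,z)-o; print(n,np.degrees(np.arctan2(d[1],d[0])).round(1),np.hypot(d[0],d[1]).round(4))
a=W(323,528,.094);b=W(323,412,.094);d=a-b;print('line',np.degrees(np.arctan2(d[1],d[0])),'psi',np.degrees(get_state()['ee_rot'][2]))
```

```text
[[0.5054 0.3254 0.057 ]
 [0.423  0.3699 0.057 ]
 [0.4429 0.3083 0.057 ]
 [0.4874 0.3905 0.057 ]] [0.46468517 0.34851281 0.057     ]
zero 124.0 0.0387
tab top 32.3 0.0432
tab mid 33.7 0.046
tick opp? -114.1 0.0352
t2 8.0 0.037
t3 36.6 0.0365
t 94.8 0.0367
t -22.0 0.0361
t -52.2 0.0357
line 61.6145512032982 psi -118.38239488256156
```

```bash
python3 -m inch '[[[0,0,0,0,0,-0.0417,0],[0,0,0,0,0,-0.0417,0],[0,0,0,0,0,-0.0417,0],[0,0,0,0,0,-0.0417,0],[0,0,0,0,0,-0.0417,0],[0,0,0,0,0,-0.0417,0],[0,0,0,0,0,-0.0417,0],[0,0,0,0,0,-0.0417,0],[0,0,0,0,0,-0.0417,0],[0,0,0,0,0,-0.0417,0],[0,0,0,0,0,-0.0417,0],[0,0,0,0,0,-0.0417,0],[0,0,0,0,0,0,0]]]' 20
python3 -c "
from h import *
plan([0.4665,0.3525,.083],[np.pi,0,np.radians(-28.4)])"
```

```text
t: 59.7
eef_pos: [0.4663, 0.3522, 0.1611]
ee_rot: [3.142, 0.0, -0.493]
force: [-0.1, 0.3, -0.5]
width: 0.0875
t 59.7 pos [0.4663 0.3522 0.1611] rot [ 3.142  0.    -0.493] w 0.0875 F [-0.1  0.3 -0.5] q [ 0.98  0.26 -0.28 -0.   -1.02  0.1 ]
shift total [ 0.0002 -0.0007  0.1561] rows@40mm 2.0
turn total [0.    0.    0.001] rows 0.0
```

```bash
python3 -m inch '[[[0,0,0.06,0,0,0.001,0],[0,0,0.06,0,0,0,0],[0,0,0.036,0,0,0,0],[0,0,0,0,0,0,0],[0,0,0,0,0,0,0.6],[0,0,0,0,0,0,0.6],[0,0,0,0,0,0,0.6],[0,0,0,0,0,0,0.6],[0,0,0,0,0,0,0.6]]]' 25
python3 -c "
from h import *
plan([0.4665,0.3525,.083],[np.pi,0,np.radians(-28.4)]);print(Rm().inv().apply(get_state()['force']),get_state()['moment'])"
```

```text
t: 60.6
eef_pos: [0.4667, 0.3527, 0.0848]
ee_rot: [-3.14, -0.0, -0.498]
force: [-4.9, -8.3, 8.6]
width: 0.0532
t 60.6 pos [0.4667 0.3527 0.0848] rot [-3.14  -0.    -0.498] w 0.0532 F [-4.9 -8.3  8.6] q [ 0.98  0.34 -0.37  0.   -0.86  0.09]
shift total [-0.0003  0.0005  0.0036] rows@40mm 0.0
turn total [-0.0006 -0.0001 -0.0007] rows 0.0
[-0.3545764   9.60780913 -8.63713324] [-3.78330964  2.35173651  0.03835704]
```

Gripped. I'll turn 28° clockwise (0.156).

```bash
python3 -m inch '[[[0,0,0,0,0,0.039,0.6],[0,0,0,0,0,0.039,0.6],[0,0,0,0,0,0.039,0.6],[0,0,0,0,0,0.039,0.6],[0,0,0,0,0,0,0.6],[0,0,0,0,0,0,0.6]]]' 25
python3 -c "
from h import *
plan();print(Rm().inv().apply(get_state()['force']),get_state()['moment'])"
python3 -m inch '[[[0,0,0,0,0,0,0.1],[0,0,0,0,0,0,0],[0,0,0,0,0,0,0],[0,0,0,0,0,0,0],[0,0,-0.05,0,0,0,0],[0,0,-0.06,0,0,0,0],[0,0,-0.04,0,0,0,0],[0,0,0,0,0,0,0]]]'
python3 -c "
from h import *
plan([0.4665,0.3525,.14],[np.pi,0,np.radians(-56.4)]); im=snap('wrist','w25.png'); np.savez('w25.npz',**camera_info('wrist'))
c=im[100:240,170:340]
cv2.imwrite('pics/w25c.png',cv2.resize(c,(680,560),interpolation=cv2.INTER_CUBIC))"
```

```text
t: 61.2
eef_pos: [0.4664, 0.3519, 0.0848]
ee_rot: [-3.141, -0.0, -0.986]
force: [-2.6, -4.2, 4.5]
width: 0.0516
t 61.2 pos [0.4664 0.3519 0.0848] rot [-3.141 -0.    -0.986] w 0.0516 F [-2.6 -4.2  4.5] q [ 0.98  0.34 -0.37  0.   -0.86 -0.4 ]
[ 2.04215015  4.48290882 -4.48178821] [-1.31657992  1.07321264 -0.06997684]
t: 62.0
eef_pos: [0.468, 0.3542, 0.1625]
ee_rot: [-3.134, 0.002, -0.987]
force: [0.7, 1.4, -0.5]
width: 0.0874
t 62.0 pos [0.468  0.3542 0.1625] rot [-3.134e+00  2.000e-03 -9.870e-01] w 0.0874 F [ 0.7  1.4 -0.5] q [ 0.98  0.26 -0.28  0.   -1.02 -0.4 ]
shift total [0.0012 0.0047 0.045 ] rows@40mm 0.6
turn total [-0.0023  0.0006 -0.0008] rows 0.1
```

View pics/w25c.png

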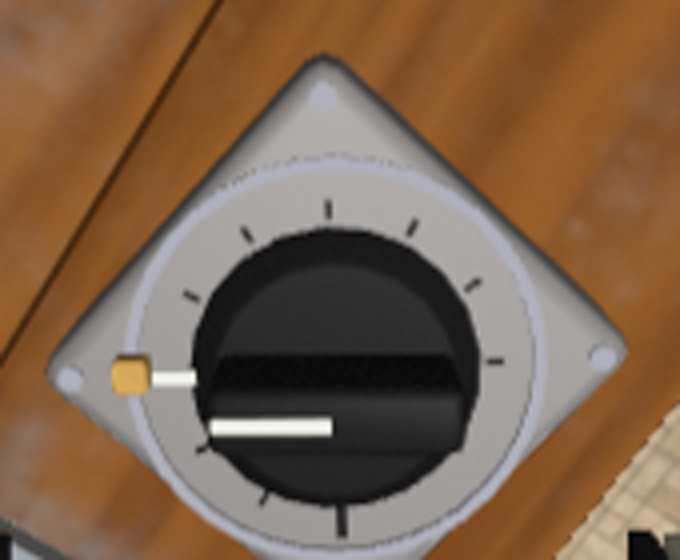

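Run:
```python
from h import *
im=cv2.imread('pics/w25.png'); c=im[180:210,190:230]
cv2.imwrite('pics/w25d.png',cv2.resize(c,(800,600),interpolation=cv2.INTER_NEAREST))
```

```text
(no output)
```

View pics/w25d.png

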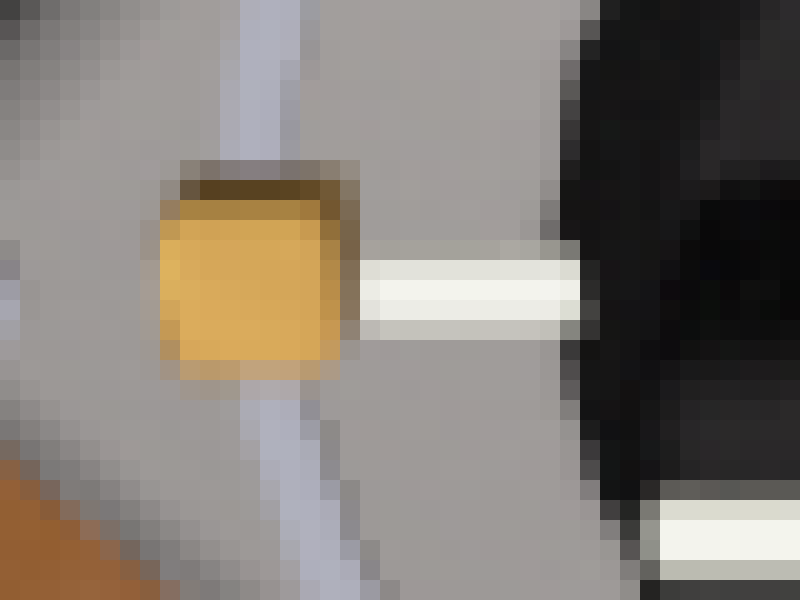

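Run:
```python
from h import *
ci=dict(np.load('w25.npz'))
W=lambda u,v,z: ray(ci,190+u/20-.5,180+v/20-.5,z)
# centre from ring in w25c (4x, offset 170,100)
V=lambda u,v,z: ray(ci,170+u/4-.5,100+v/4-.5,z)
ring=np.array([V(132,357,.057),V(541,357,.057),V(337,160,.057),V(337,553,.057)]); 
for o in (ring.mean(0),np.array([.4665,.352,0]),np.array([.4655,.350,0])):
    r=[]
    for p in (W(250,290,.066),W(260,270,.0615),W(470,299,.061),W(360,299,.061)):
        d=p-o; r.append((np.degrees(np.arctan2(d[1],d[0])).round(1),np.hypot(d[0],d[1]).round(4)))
    print(o,r)
```

```text
[0.46678476 0.34790558 0.057     ] [(np.float64(34.7), np.float64(0.0454)), (np.float64(35.3), np.float64(0.0456)), (np.float64(38.2), np.float64(0.0365)), (np.float64(37.6), np.float64(0.0414))]
[0.4665 0.352  0.    ] [(np.float64(30.1), np.float64(0.0434)), (np.float64(30.7), np.float64(0.0437)), (np.float64(32.5), np.float64(0.0344)), (np.float64(32.6), np.float64(0.0393))]
[0.4655 0.35   0.    ] [(np.float64(31.6), np.float64(0.0453)), (np.float64(32.3), np.float64(0.0455)), (np.float64(34.3), np.float64(0.0363)), (np.float64(34.2), np.float64(0.0412))]
```

The pointer is about 2° short of the tab centre, within tolerance. I'll nudge it with one more short grip.

```bash
python3 -c "
from h import *
plan([0.4665,0.3522,.0845],[np.pi,0,-0.986])"
python3 -m inch '[[[0.001,0.004,0.06,-0.001,0,0,0],[0,0,0.06,0,0,0,0],[0,0,0.036,0,0,0,0],[0,0,0,0,0,0,0],[0,0,0,0,0,0,0.6],[0,0,0,0,0,0,0.6],[0,0,0,0,0,0,0.6],[0,0,0,0,0,0,0.6],[0,0,0,0,0,0,0.6],[0,0,0,0,0,0,0.6]]]' 25
python3 -c "
from h import *
plan([0.4665,0.3522,.0845],[np.pi,0,-0.986]);print(get_state()['moment'])"
```

```text
t 62.05 pos [0.4672 0.3535 0.1607] rot [-3.137e+00  2.000e-03 -9.870e-01] w 0.0875 F [-0.1  0.3 -0.6] q [ 0.98  0.26 -0.29  0.   -1.02 -0.4 ]
shift total [0.0016 0.0033 0.1524] rows@40mm 1.9
turn total [-0.0015  0.0005 -0.0005] rows 0.0
t: 63.05
eef_pos: [0.4661, 0.3519, 0.082]
ee_rot: [-3.141, 0.001, -0.987]
force: [2.3, 0.7, 1.0]
width: 0.0517
t 63.05 pos [0.4661 0.3519 0.082 ] rot [-3.141e+00  1.000e-03 -9.870e-01] w 0.0517 F [2.3 0.7 1. ] q [ 0.98  0.34 -0.38 -0.   -0.85 -0.4 ]
shift total [-0.     -0.0011 -0.005 ] rows@40mm 0.1
turn total [-0.0003  0.0003 -0.0005] rows 0.0
[ 0.28591558 -0.71445219 -0.022572  ]
```

```bash
python3 -m inch '[[[0,0,0,0,0,0.007,0.6],[0,0,0,0,0,0.007,0.6],[0,0,0,0,0,0,0.6],[0,0,0,0,0,0,0.6],[0,0,0,0,0,0,0.1],[0,0,0,0,0,0,0],[0,0,0,0,0,0,0],[0,0,0,0,0,0,0],[0,0,-0.05,0,0,0,0],[0,0,-0.06,0,0,0,0],[0,0,-0.04,0,0,0,0],[0,0,0,0,0,0,0]]]' 25
python3 - <<'E'
from h import *
plan(); im=snap('wrist','w26.png'); ci=camera_info('wrist'); np.savez('w26.npz',**ci)
c=im[175:215,185:245]
cv2.imwrite('pics/w26d.png',cv2.resize(c,(780,520),interpolation=cv2.INTER_NEAREST))
snap('top','top2.png')
E
```

```text
t: 64.25
eef_pos: [0.4663, 0.3524, 0.1593]
ee_rot: [-3.139, 0.002, -1.031]
force: [0.1, 1.0, 0.4]
width: 0.0877
t 64.25 pos [0.4663 0.3524 0.1593] rot [-3.139e+00  2.000e-03 -1.031e+00] w 0.0877 F [0.1 1.  0.4] q [ 0.98  0.26 -0.29 -0.   -1.02 -0.44]
```

View pics/w26d.png

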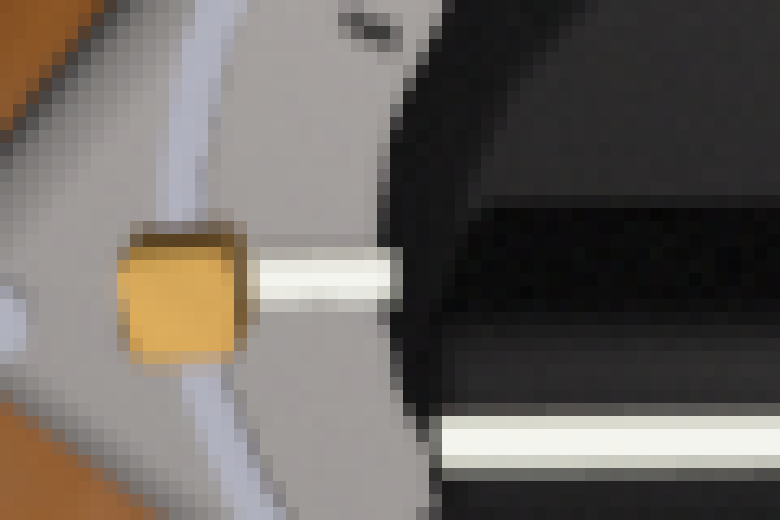

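View pics/top2.png

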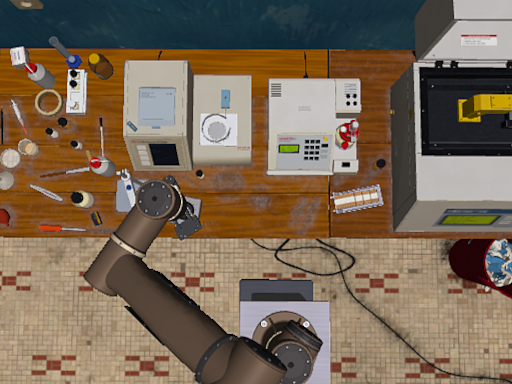

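```bash
python3 -m inch '[[[0,0,-0.06,0,0,0,0],[0,0,-0.06,0,0,0,0],[0,0,-0.06,0,0,0,0],[0,0,0,0,0,0,0],[0,0,0,0,0,0,0]]]'
python3 - <<'E'
from h import *
a=grab_frame('top')[170:230,320:400]; b=grab_frame('scene')[130:200,310:390]
cv2.imwrite('pics/fin.png',np.hstack([cv2.resize(a,(400,300),interpolation=cv2.INTER_CUBIC),cv2.resize(b,(343,300),interpolation=cv2.INTER_CUBIC)]))
E
```

```text
t: 64.85
eef_pos: [0.4651, 0.3511, 0.2455]
ee_rot: [3.139, 0.001, -1.032]
force: [-1.2, -0.3, -0.9]
width: 0.0875
```

View pics/fin.png

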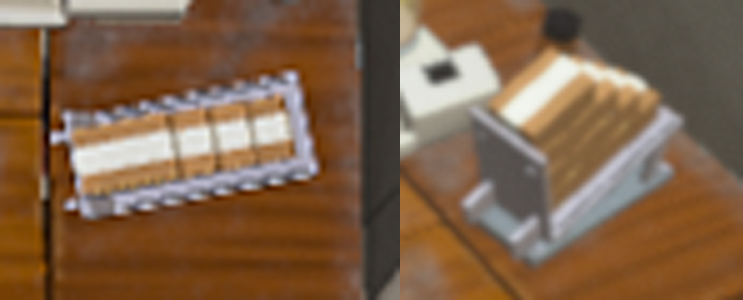

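Both views show the four-carton column square and seated against the backstop. Handing in.

```bash
python3 -c "
from h import *
print(job_done())"
```

```text
the job is handed in; nothing more can be done
None
```

I finished the job and handed it in at about 65 s of the 210 s allowed; the hand-in gives no verdict.

- **Dial to zero:** I turned it anticlockwise to the end stop in two grips, so the gripper body stayed clear of the electrode stand. It was still at zero when I came back after stacking.
- **Stacking:** All four cartons (130, 108, 86 and 64 mm) are on the deck, longest at the bottom. I pushed each one against the backstop until I felt contact, then lowered it and let go. The 64 mm carton had been knocked about 5 cm aside before I got to it, so I located it again and picked it from there. I saw no sign of the grip slackening.
- **Dial to set-point:** I turned it clockwise to the brass tab. The first check showed it about 2° short (already within the 6° allowed), so I corrected that with one short grip.

**Last checks:** The wrist view shows the pointer within about 1 mm of the tab's centre line. The top and scene views show one square, centred column against the backstop. The gripper was open and clear of everything, and I saw no sign of a vial or the dish having moved.

**Disagreements:** The top and wrist cameras differed by up to 5 mm on carton positions; I went with the wrist camera, which matched what the gripper touched. The 86 mm carton met the backstop with the gripper about 2 mm nearer to it than I expected, and the later views showed that carton seated.

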